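Portion steel balls through a sprung hopper shutter

ROBOT

A 7-joint arm with a two-finger parallel gripper is mounted at the origin on a cart in front of the work surface, level with it; the furniture and walls round the work are solid. World frame = base frame: x ahead of the robot, y to its left, z up, the work surface at z = 0. Lengths are in m, angles in rad, forces in N, time in s.
With the tool pointing down it reaches from about 0.425 to 0.875 m from the base axis. Payload 8.4 kg.
Tool frame: the origin (TCP) lies at the centre of the arm's flange, where the gripper is bolted on; the fingertips stand 173 mm ahead of it and the grasp point (between the pads) lies 155 mm ahead of it (arm.nose_length is the distance from the TCP to the fingertips, in m); y points along the fingers, z is the direction in which the jaws open and shut, and the axes are right-handed (so a half turn about y gives the same grasp; the last joint's range is limited). The gripper opens to 85 mm and grips with 20 to 120 N. Pads are 22 mm wide; open, the fingers measure 114 mm over their backs; the gripper's body (76 mm by 85 mm) begins 54 mm behind the grasp point. The pads swing forward as they close: fully open they stand 13 mm farther back than shut.
Start: joints at [-1.242, 0.333, 0.04, 1.465, -0.013, 1.343, -0.059], TCP at [0.27, 0.591, 0.405] pointing down, gripper open.
Joint ranges: [-2.58, 2.58], [-0.38, 2.09], [-1.3, 1.39], [0.25, 2.4], [-1.5, 4.64], [0.08, 2.09], [-2.65, 2.65]. Speed limits (rad/s): [2.22, 2.22, 2.79, 2.79, 3.14, 3.14, 3.14].

INTERFACE

Orientations are given as a unit quaternion [x, y, z, w].
In Python, from workcell import sensors, imaging, finish_job, arm gives the robot as it stands.
- The arm moves only by the tool apply_moves, never from a script. Its argument "increments" is a list of rows, each a list of 4 numbers: the shift along the tool's x, y, z in units of 25 mm (1.0 is 25 mm), then the turn about the tool's y in units of 5 degrees (1.0 is 5 degrees). In form: [[dx, dy, dz, spin], ...]. A call has 1 to 20 rows; each row is the pose to reach, as a shift and turn from the pose commanded when the call began, along the tool's axes at that moment; what a row does not reach only later rows make up. A row lasts 1/12 s, in which the tool goes at most 41.7 mm and 7.16 degrees, less where a joint would pass 70% of its speed; a pose out of reach is approached as far as the arm can. A call with a gripper value outside its range is refused whole. "gripper" is the opening, from 0 (shut) to 1 (fully open), set as the call begins (left out, the last holds). The fingers move at their own pace and stop on an object; the grip force is fixed at half the most. Time passes only in rows, so rows that repeat a pose let the fingers close. It gives the time, the measured TCP pose, the force and the opening at its end, in the units of the state.
- sensors.get_obs(): the state, without advancing time (a new reading comes with each control period).
- imaging.snapshot(name): name is "scene" or "top" or "wrist"; returns a dict with "frame" (480x640x3 uint8, blue, green, red), "vertical_fov" (degrees; the focal length in pixels is half the picture's height over the tangent of half this angle, whatever the lens; pixels are square), "cx", "cy" (the principal point, pixels), "xyz" and "attitude" of the camera in the world; the wrist camera has in their place "mount" (4x4, takes a point from camera to tool coordinates, whose origin is the TCP and whose axes are the tool frame's). Camera axes: x right, y down, z forward; pixel columns grow to the right and rows downward; lengths in m; the calibration is good to about 2 mm. A picture is of the moment at which its call begins: read the wrist's pose just before it. There is no depth.
- finish_job(): hands the job in, once; it reports no verdict.
The state is a dict: "time": time; "qpos": joint angles; "joint_vel": joint speeds; "joint_efforts": joint torques, N m; "ee_pos": TCP position; "eef_rot": TCP orientation; "wrist_force": force on the tool from outside, world axes, zero at the start; "ft_torque": the same for the moment, N m; "width": opening from 0.0 (shut) to 1.0 (fully open).
Only numpy, scipy, OpenCV 4.12 (cv2) and the standard library are available. Lean on these libraries where they do the work, as an engineer would, in place of code of your own. Each camera call takes 0.05 s, during which the arm holds its last target.

TASK

With the orange scoop, scoop up at least two of the steel balls from the grey tray, tip them into the clear funnel of the hopper, and set the scoop down standing upright in the tray or on the desk. Then pull the hopper's sprung draw rod out by its black knob until the mouth of the outer tube stands at the red band, so that at least two balls have dropped into the white carton, and finish still holding the rod there against its spring. Do not disturb the small black and white carton, the oil bottle or the copper bar.

Things in the scene. Friction and masses are not known exactly. Their poses are not given: they have to be found in the camera images.
- tray: Grey metal trough fixed to the desk, 206 long (x), 56 wide (y), walls 38 high, 5 thick; inside 46 wide, floor 3 above the desk. Origin on the desk under its middle. Flat floor from x = -96 to +61, then a bare-metal ramp climbs at 55 degrees to the rim at the +x end. The balls lie on the floor before the ramp; the scoop stands behind them.
- scoop: Orange scoop, about 80 g, loose, standing on the tray's floor. Origin at the centre of its flat underside; the open lip points to its +x, as the tray's +x. Pan 80 long (x -40 to +40), 40 wide, floor 2 thick, 1.4 at the lip; side walls 22 high from x = -40 to +3, rear wall 30. A post at the rear carries a black grip bar over the pan; a hard push on the lip turns the scoop in the fingers.
- scoop_grip (a point): Where to grip the scoop's black bar: its middle, at x = -10, z = 70 in the scoop's frame. The bar is 58 long (x), 24 high (z), 14 thick (y); grip it across the thickness from above.
- ball1_center (a point): Centre of shiny steel ball 1 of 4, 20 diameter, 30 g, loose on the tray's floor; it rolls freely.
- ball2_center (a point): Centre of shiny steel ball 2 of 4, 20 diameter, 30 g, loose on the tray's floor; it rolls freely.
- ball3_center (a point): Centre of shiny steel ball 3 of 4, 20 diameter, 30 g, loose on the tray's floor; it rolls freely.
- ball4_center (a point): Centre of shiny steel ball 4 of 4, 20 diameter, 30 g, loose on the tray's floor; it rolls freely.
- hopper: Hopper fixed to the desk: blue metal stand 66 high, 108 wide, carrying a clear round funnel. Origin on the desk under the funnel's centre; +z up; its draw rod comes out towards -x (roughly to the robot). The stand and the rod's outer tube reach from x = -124 to x = +44, the knob at rest to x = -164.
- funnel (a point): Centre of the funnel's open mouth, 136 above the desk. The mouth is 110 across inside; the funnel narrows to a 49 wide throat 66 above the desk, closed from below by the shutter.
- draw_rod (a joint): Pull-out of the sprung draw rod in m: 0 at rest (shutter shut), end stop 0.068. The spring draws it back with 4 N at rest, 12 N at 0.055. The shutter rides on the rod and clears the throat at 0.050. The rod is 12 in diameter; its red band, 12 long, hidden at rest, begins to show at the tube's mouth at 0.049, is half out at 0.055, wholly out at 0.061.
- knob (a point): Centre of the black round knob at the free end of the draw rod: 24 in diameter, 24 long along the rod, axis level along the hopper's x, 53 above the desk; moves with the rod, which slides along the hopper's -x. At rest 28 from the mouth of the outer tube. Can be gripped from above across the hopper's y.
- tube_mouth (a point): Centre of the mouth of the rod's outer tube (dark collar, 26 in diameter), 53 above the desk, fixed; the red band must come to this point.
- carton: Small open white carton standing under the hopper's throat, 86 (x) x 71 (y) x 44 high; origin at the centre of its underside. Stays where it is.
- small_box: small black and white carton, 66x51x23, lying on the desk near its front edge, a bystander; origin at the centre of its underside.
- oil: white oil bottle with a red spout, 41 diameter, 112 high, standing at the back, a bystander; origin at the centre of its underside.
- copper: square copper bar, 26x76x14, lying on the desk, a bystander; origin at the centre of its underside.
Things that resemble listed ones, but are neither listed nor needed, are in the scene too. Of the things shaped like the scoop, the orange one is meant.

How it is judged:
On the way, in this order (a step that is already met when the one before it is completed fails the run):
1. at least two balls lie in the scoop, which is lifted clear of the tray (height (world z) of scoop above 0.05 m and ((x of ball1_center in the frame of scoop between -0.04 and 0.045 m and y of ball1_center in the frame of scoop between -0.03 and 0.03 m and z of ball1_center in the frame of scoop between 0 and 0.04 m and x of ball2_center in the frame of scoop between -0.04 and 0.045 m and y of ball2_center in the frame of scoop between -0.03 and 0.03 m and z of ball2_center in the frame of scoop between 0 and 0.04 m) or (x of ball1_center in the frame of scoop between -0.04 and 0.045 m and y of ball1_center in the frame of scoop between -0.03 and 0.03 m and z of ball1_center in the frame of scoop between 0 and 0.04 m and x of ball3_center in the frame of scoop between -0.04 and 0.045 m and y of ball3_center in the frame of scoop between -0.03 and 0.03 m and z of ball3_center in the frame of scoop between 0 and 0.04 m) or (x of ball1_center in the frame of scoop between -0.04 and 0.045 m and y of ball1_center in the frame of scoop between -0.03 and 0.03 m and z of ball1_center in the frame of scoop between 0 and 0.04 m and x of ball4_center in the frame of scoop between -0.04 and 0.045 m and y of ball4_center in the frame of scoop between -0.03 and 0.03 m and z of ball4_center in the frame of scoop between 0 and 0.04 m) or (x of ball2_center in the frame of scoop between -0.04 and 0.045 m and y of ball2_center in the frame of scoop between -0.03 and 0.03 m and z of ball2_center in the frame of scoop between 0 and 0.04 m and x of ball3_center in the frame of scoop between -0.04 and 0.045 m and y of ball3_center in the frame of scoop between -0.03 and 0.03 m and z of ball3_center in the frame of scoop between 0 and 0.04 m) or (x of ball2_center in the frame of scoop between -0.04 and 0.045 m and y of ball2_center in the frame of scoop between -0.03 and 0.03 m and z of ball2_center in the frame of scoop between 0 and 0.04 m and x of ball4_center in the frame of scoop between -0.04 and 0.045 m and y of ball4_center in the frame of scoop between -0.03 and 0.03 m and z of ball4_center in the frame of scoop between 0 and 0.04 m) or (x of ball3_center in the frame of scoop between -0.04 and 0.045 m and y of ball3_center in the frame of scoop between -0.03 and 0.03 m and z of ball3_center in the frame of scoop between 0 and 0.04 m and x of ball4_center in the frame of scoop between -0.04 and 0.045 m and y of ball4_center in the frame of scoop between -0.03 and 0.03 m and z of ball4_center in the frame of scoop between 0 and 0.04 m))), for 0.2 s.
2. at least two balls lie in the funnel, the shutter shut (value of joint draw_rod below 0.01 m and ((horizontal distance between each of ball1_center, ball2_center and funnel below 0.056 m and height (world z) of ball1_center between 0.064 and 0.14 m and height (world z) of ball2_center between 0.064 and 0.14 m) or (horizontal distance between each of ball1_center, ball3_center and funnel below 0.056 m and height (world z) of ball1_center between 0.064 and 0.14 m and height (world z) of ball3_center between 0.064 and 0.14 m) or (horizontal distance between each of ball1_center, ball4_center and funnel below 0.056 m and height (world z) of ball1_center between 0.064 and 0.14 m and height (world z) of ball4_center between 0.064 and 0.14 m) or (horizontal distance between each of ball2_center, ball3_center and funnel below 0.056 m and height (world z) of ball2_center between 0.064 and 0.14 m and height (world z) of ball3_center between 0.064 and 0.14 m) or (horizontal distance between each of ball2_center, ball4_center and funnel below 0.056 m and height (world z) of ball2_center between 0.064 and 0.14 m and height (world z) of ball4_center between 0.064 and 0.14 m) or (horizontal distance between each of ball3_center, ball4_center and funnel below 0.056 m and height (world z) of ball3_center between 0.064 and 0.14 m and height (world z) of ball4_center between 0.064 and 0.14 m))), for 0.2 s.
3. the scoop stands upright on the tray's floor or the desk, let go (height (world z) of scoop between -0.003 and 0.012 m and angle between scoop's own z axis and vertical below 0.15 rad and contact force between the fingers and scoop below 0.1 N), for 0.2 s.
4. the draw rod is pulled out so that the tube's mouth stands at the red band (value of joint draw_rod between 0.048 and 0.062 m), for 0.2 s.
At the end, for the whole second after the job is handed in: The fingers hold the knob, with the draw rod still and pulled out 48 to 62 mm (the tube's mouth at the red band); at least two balls lie in the carton; the scoop stands upright (within 0.15 rad) on the tray's floor or the desk, not touched by the fingers (all of step 3 and all of step 4 and distance between the grasp point and knob below 0.05 m and contact force between the fingers and anything else above 2 N and velocity of joint draw_rod between -0.01 and 0.01 m/s and ((x of ball1_center in the frame of carton between -0.042 and 0.042 m and y of ball1_center in the frame of carton between -0.035 and 0.035 m and z of ball1_center in the frame of carton between 0 and 0.05 m and x of ball2_center in the frame of carton between -0.042 and 0.042 m and y of ball2_center in the frame of carton between -0.035 and 0.035 m and z of ball2_center in the frame of carton between 0 and 0.05 m) or (x of ball1_center in the frame of carton between -0.042 and 0.042 m and y of ball1_center in the frame of carton between -0.035 and 0.035 m and z of ball1_center in the frame of carton between 0 and 0.05 m and x of ball3_center in the frame of carton between -0.042 and 0.042 m and y of ball3_center in the frame of carton between -0.035 and 0.035 m and z of ball3_center in the frame of carton between 0 and 0.05 m) or (x of ball1_center in the frame of carton between -0.042 and 0.042 m and y of ball1_center in the frame of carton between -0.035 and 0.035 m and z of ball1_center in the frame of carton between 0 and 0.05 m and x of ball4_center in the frame of carton between -0.042 and 0.042 m and y of ball4_center in the frame of carton between -0.035 and 0.035 m and z of ball4_center in the frame of carton between 0 and 0.05 m) or (x of ball2_center in the frame of carton between -0.042 and 0.042 m and y of ball2_center in the frame of carton between -0.035 and 0.035 m and z of ball2_center in the frame of carton between 0 and 0.05 m and x of ball3_center in the frame of carton between -0.042 and 0.042 m and y of ball3_center in the frame of carton between -0.035 and 0.035 m and z of ball3_center in the frame of carton between 0 and 0.05 m) or (x of ball2_center in the frame of carton between -0.042 and 0.042 m and y of ball2_center in the frame of carton between -0.035 and 0.035 m and z of ball2_center in the frame of carton between 0 and 0.05 m and x of ball4_center in the frame of carton between -0.042 and 0.042 m and y of ball4_center in the frame of carton between -0.035 and 0.035 m and z of ball4_center in the frame of carton between 0 and 0.05 m) or (x of ball3_center in the frame of carton between -0.042 and 0.042 m and y of ball3_center in the frame of carton between -0.035 and 0.035 m and z of ball3_center in the frame of carton between 0 and 0.05 m and x of ball4_center in the frame of carton between -0.042 and 0.042 m and y of ball4_center in the frame of carton between -0.035 and 0.035 m and z of ball4_center in the frame of carton between 0 and 0.05 m))); the arm keeps its last pose, push and grip.
It fails at once if the small black and white carton is pushed more than 20 mm from its place (distance of small_box from where it was at the start of the episode above 0.02 m).
It fails at once if the oil bottle is pushed more than 20 mm from its place (distance of oil from where it was at the start of the episode above 0.02 m).
It fails at once if the copper bar is pushed more than 20 mm from its place (distance of copper from where it was at the start of the episode above 0.02 m).
It also fails if it takes over 72 s, if anything falls off the work surface, if the arm or the gripper's body presses on something with over 40 N, if the wrist force passes 120 N, or if a joint passes its speed limit or range.

## Working session

There is one attempt and no reset: what is moved stays moved. The work goes in short steps, Python scripts to look and compute and a tool call to move; the robot and the scene stay as the last step left them, time stands still between calls to the robot, and variables do not carry over. Pictures are saved under pics/ and viewed, and the job is handed in when it is done.

Besides the shell and the picture viewer there is one more tool, called after "Emit:" by a JSON object that holds its "fn" and its "kwargs", one argument or row to a line. apply_moves: Moves the arm, as the interface text tells. Its arguments: {"type":"object","properties":{"increments":{"type":"array"},"gripper":{"type":"number"}},"required":["increments"]}

```bash
ls; mkdir -p pics
cat > h.py <<'E'
import numpy as np, cv2
from scipy.spatial.transform import Rotation as R
from workcell import sensors, imaging, arm
def snap(name, fn=None):
    o=sensors.get_obs(); s=imaging.snapshot(name)
    if name=='wrist':
        T=np.eye(4);T[:3,:3]=R.from_quat(o['eef_rot']).as_matrix();T[:3,3]=o['ee_pos']
        M=T@np.array(s['mount'])
    else:
        M=np.eye(4);a=np.array(s['attitude'])
        M[:3,:3]=a if a.shape==(3,3) else R.from_quat(a).as_matrix()
        M[:3,3]=s['xyz']
    s['M']=M; s['f']=240/np.tan(np.radians(s['vertical_fov'])/2)
    if fn: cv2.imwrite('pics/'+fn,s['frame'])
    np.savez(''+(fn or name)+'.npz',M=M,f=s['f'],cx=s['cx'],cy=s['cy'],frame=s['frame'])
    return s
def load(fn):
    d=np.load(''+fn+'.npz'); return {k:d[k] for k in d}
def ray(s,u,v):
    d=np.array([(u-s['cx'])/s['f'],(v-s['cy'])/s['f'],1.]); return s['M'][:3,3],s['M'][:3,:3]@d
def plane(s,u,v,z):
    o,d=ray(s,u,v); return o+d*(z-o[2])/d[2]
def proj(s,p):
    q=np.linalg.inv(s['M'])@np.append(p,1); return s['cx']+s['f']*q[0]/q[2], s['cy']+s['f']*q[1]/q[2]
def tri(a,pa,b,pb):
    o1,d1=ray(a,*pa);o2,d2=ray(b,*pb)
    A=np.stack([d1,-d2],1);t=np.linalg.lstsq(A,o2-o1,rcond=None)[0]
    p,q=o1+d1*t[0],o2+d2*t[1]; return (p+q)/2,np.linalg.norm(p-q)
E
python3 - <<'E'
from h import *
o=sensors.get_obs();print({k:np.round(v,3) for k,v in o.items()})
for n in ['scene','top','wrist']:
    s=snap(n,n+'0.png');print(n,s['f'],s['cx'],s['cy'],s['M'].round(3).tolist())
    if 'mount' in s: print(s['mount'])
E
```

```text
pics
{'time': np.float64(0.0), 'qpos': array([-1.242,  0.334,  0.04 ,  1.466, -0.013,  1.343, -0.058]), 'joint_vel': array([ 0.001,  0.002,  0.   ,  0.   ,  0.002,  0.001, -0.   ]), 'joint_efforts': array([ 0.0000e+00, -6.5854e+01,  1.3650e+00, -4.0557e+01,  1.7000e-02,
        1.2000e-02, -0.0000e+00]), 'ee_pos': array([0.27 , 0.591, 0.404]), 'eef_rot': array([ 0.692, -0.15 ,  0.15 , -0.69 ]), 'wrist_force': array([ 0.568,  0.723, -0.01 ]), 'ft_torque': array([ 0.019, -0.002, -0.023]), 'width': np.float64(1.0)}
scene 475.4571532542429 324.5232020703597 225.12244745250382 [[0.722, -0.423, 0.548, -0.148], [-0.692, -0.426, 0.583, -0.648], [-0.013, -0.8, -0.6, 0.844], [0.0, 0.0, 0.0, 1.0]]
top 552.6930361765405 320.5889074553955 242.36210843247994 [[-0.024, -0.997, 0.071, 0.444], [-1.0, 0.024, -0.002, 0.061], [-0.0, -0.071, -0.997, 1.194], [0.0, 0.0, 0.0, 1.0]]
wrist 374.16837114783283 317.6704512217803 243.88216631285363 [[0.415, 0.876, 0.245, 0.206], [0.91, -0.399, -0.113, 0.62], [-0.001, 0.269, -0.963, 0.374], [0.0, 0.0, 0.0, 1.0]]
[[-2.02792301e-05  9.63038349e-01  2.69364323e-01 -6.93656837e-02]
 [-1.73978102e-04 -2.69364323e-01  9.63038333e-01  3.00961487e-02]
 [ 9.99999985e-01 -2.73338178e-05  1.73010085e-04 -4.61096546e-04]
 [ 0.00000000e+00  0.00000000e+00  0.00000000e+00  1.00000000e+00]]
```

View pics/scene0.png

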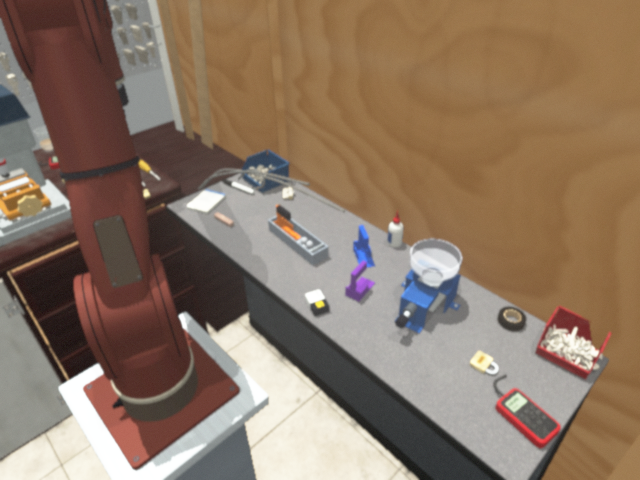

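View pics/top0.png

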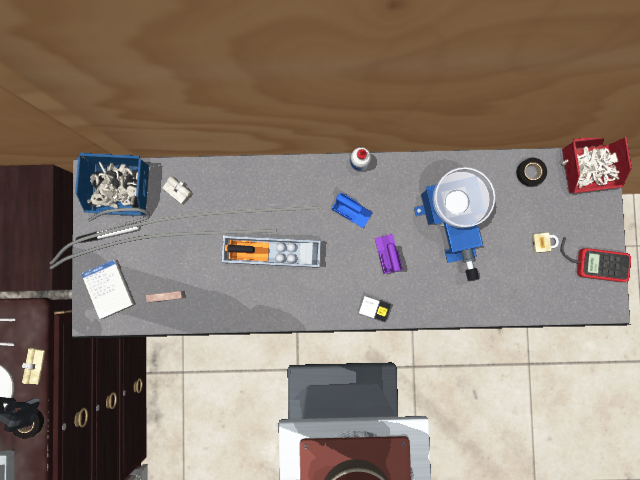

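View pics/wrist0.png

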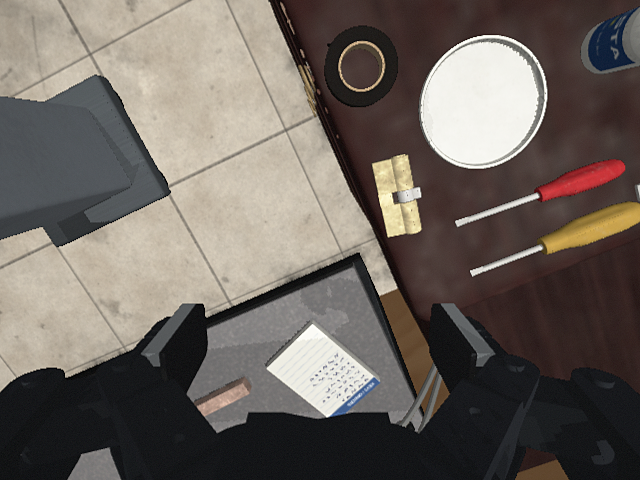

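The orange scoop is at about (247,250) in the top picture, inside the grey tray, with four balls at about (281–292, 245–258). The candidates are orange (247,250), purple (388,254) and blue (352,210); I choose the orange one. The hopper is at about (463,198) with its knob at (472,273). Next I enlarge those areas and take rough positions.

Run:
```python
from h import *
s=load('top0.png');f=s['frame']
a=cv2.resize(f[225:280,210:335],None,fx=6,fy=6,interpolation=cv2.INTER_CUBIC)
cv2.imwrite('pics/c1.png',a)
a=cv2.resize(f[155:295,400:510],None,fx=4,fy=4,interpolation=cv2.INTER_CUBIC)
cv2.imwrite('pics/c2.png',a)
for n,u,v,z in [('tray',272,251,.038),('bar',240,249,.08),('ball',286,252,.013),('funnel',464,198,.136),('knob',473,273,.06),('box',375,307,.02)]:
    print(n,plane(s,u,v,z).round(3))
```

```text
tray [0.511 0.162 0.038]
bar [0.514 0.223 0.08 ]
ball [0.509 0.134 0.013]
funnel [ 0.599 -0.219  0.136]
knob [ 0.455 -0.251  0.06 ]
box [ 0.388 -0.052  0.02 ]
```

View pics/c1.png

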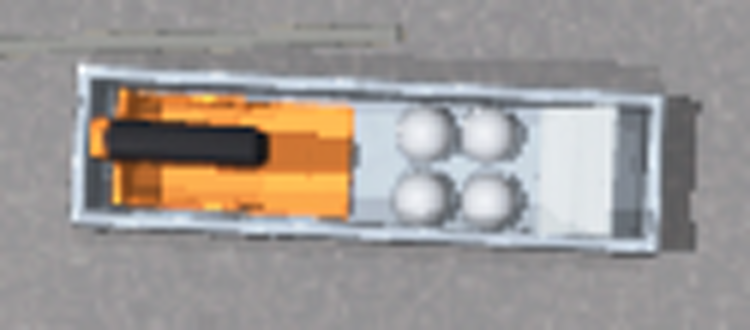

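View pics/c2.png

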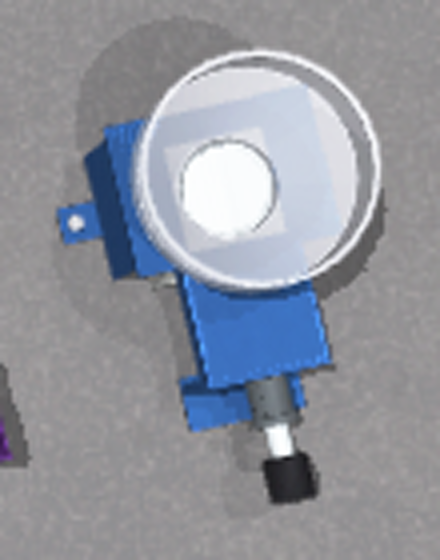

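```bash
cat >> h.py <<'E'
def yaw_of(o=None):
    "angle of tool x axis in world"
    o=o or sensors.get_obs(); m=R.from_quat(o['eef_rot']).as_matrix(); return np.degrees(np.arctan2(m[1,0],m[0,0]))
def plan(target,yaw=None):
    "target world TCP pos, tool-x yaw deg -> tool increments units"
    o=sensors.get_obs(); m=R.from_quat(o['eef_rot']).as_matrix()
    d=m.T@(np.array(target)-o['ee_pos'])/.025
    if yaw is None: sp=0
    else:
        dy=(yaw-yaw_of(o)+180)%360-180; sp=-dy/5  # tool y is down
    print('yaw',round(yaw_of(o),2),'inc',d.round(2),'spin',round(sp,2))
E
python3 - <<'E'
from h import *
s=load('top0.png')
m=R.from_quat(sensors.get_obs()['eef_rot']).as_matrix();print(m.round(3))
P=[plane(s,210+u/6,225+v/6,.038) for u,v in [(80,66),(74,222),(664,94),(658,250)]]
P=np.array(P)[:,:2];print(P.round(4),P.mean(0))
x=(P[2]+P[3]-P[0]-P[1])/2;print(np.linalg.norm(x),np.degrees(np.arctan2(x[1],x[0])))
plan([0.517,0.19,.38],-92)
E
```

```text
[[ 0.91  -0.     0.415]
 [-0.415 -0.001  0.91 ]
 [ 0.    -1.    -0.001]]
[[0.5447 0.2634]
 [0.4902 0.2661]
 [0.5301 0.0595]
 [0.4757 0.0629]] [0.51019796 0.16296598]
0.2041143058702297 -94.09863807958777
yaw -24.51 inc [ 15.66   0.98 -10.5 ] spin 13.5
```

Emit:
{"fn": "apply_moves", "kwargs": {
  "increments": [
    [0.5,0,-0.3,0.5],
    [1.7,0.1,-1.1,1.5],
    [3,0.2,-2,2.7],
    [4.3,0.3,-2.9,3.9],
    [5.6,0.4,-3.8,5.1],
    [7,0.5,-4.7,6.3],
    [8.4,0.6,-5.6,7.5],
    [9.8,0.7,-6.5,8.7],
    [11.2,0.8,-7.5,9.9],
    [12.6,0.8,-8.4,11.1],
    [13.8,0.9,-9.3,12.2],
    [14.8,1,-10,13.2],
    [15.4,1,-10.4,13.8],
    [15.6,1,-10.5,13.9],
    [15.66,1,-10.5,13.9]
  ]
}}

```text
time: 1.4
ee_pos: [0.5173, 0.1889, 0.3798]
eef_rot: [-0.482, 0.518, -0.518, 0.482]
wrist_force: [-0.3, 0.7, 0.1]
width: 1.004
```

Run:
```python
from h import *
s=snap('wrist','w1.png');o=sensors.get_obs();print(o['ee_pos'],yaw_of(o),o['qpos'].round(2),o['time'])
```

```text
[0.51697194 0.19035027 0.37968723] -93.98200460426375 [-0.83  0.15  0.44  1.76 -0.07  1.25 -0.44] 1.45
```

View pics/w1.png

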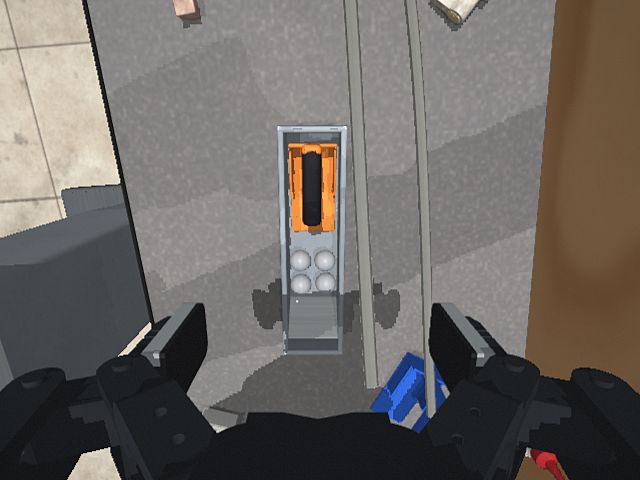

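The close view shows the orange scoop with its black bar at (313,188), and the balls at (300,260), (325,260), (301,283) and (325,283).

Run:
```python
from h import *
s=load('w1.png');f=s['frame'].astype(int)
c=f[140:235,284:342];m=(c.max(2)<60).astype(np.uint8)
n,l,st,ce=cv2.connectedComponentsWithStats(m)
for i in range(1,n):
    if st[i,4]>60: print(st[i],ce[i]+[284,140])
k=max(range(1,n),key=lambda i:st[i,4]);ys,xs=np.where(l==k)
r=cv2.minAreaRect(np.float32(np.stack([xs+284,ys+140],1)));print(r)
box=cv2.boxPoints(r)
for p in box: print(p,plane(s,*p,.085).round(4))
mm=np.mean([plane(s,*p,.085) for p in box],0);print('bar mid',mm)
# tray rim corners
for u,v in [(278,126),(347,126),(285,353),(342,353)]: print(plane(s,u,v,.038).round(4))
for u,v in [(300,260),(325,260),(301,283),(325,283)]: print('ball',plane(s,u,v,.013).round(4))
# orange lip
o=((f[:,:,2]>180)&(f[:,:,0]<90)&(f[:,:,1]>60)).astype(np.uint8)[120:260,270:350]
ys,xs=np.where(o);print(ys.min()+120,ys.max()+120,xs.min()+270,xs.max()+270)
print('lip',plane(s,312,ys.max()+120.5,.004))
cv2.imwrite('pics/c3.png',cv2.resize(s['frame'][115:365,250:370],None,fx=2.4*1,fy=2.4,interpolation=cv2.INTER_CUBIC))
```

```text
[  18   12   19   74 1303] [311.41289332 188.40291635]
((311.0, 188.5), (73.0, 18.0), 90.0)
[302. 152.] [0.5097 0.2494 0.085 ]
[320. 152.] [0.522  0.2485 0.085 ]
[320. 225.] [0.5184 0.1973 0.085 ]
[302. 225.] [0.5054 0.1982 0.085 ]
bar mid [0.51385847 0.22333816 0.085     ]
[0.4903 0.2694 0.038 ]
[0.545  0.2655 0.038 ]
[0.4763 0.0659 0.038 ]
[0.5298 0.062  0.038 ]
ball [0.4964 0.1486 0.013 ]
ball [0.5199 0.1469 0.013 ]
ball [0.4953 0.1253 0.013 ]
ball [0.5184 0.1236 0.013 ]
143 230 288 336
lip [0.50957961 0.17418458 0.004     ]
```

View pics/c3.png

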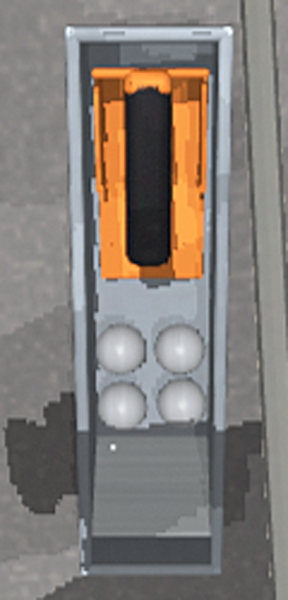

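Run:
```python
from h import *
plan([0.5138,0.2235,.228],-94)
```

```text
yaw -93.98 inc [-1.31  6.07 -0.22] spin 0.0
```

Emit:
{"fn": "apply_moves", "kwargs": {
  "increments": [
    [-0.3,0.3,-0.1,0],
    [-0.8,1.2,-0.2,0],
    [-1.2,2.4,-0.22,0],
    [-1.3,3.5,-0.22,0],
    [-1.31,4.5,-0.22,0],
    [-1.31,5.3,-0.22,0],
    [-1.31,5.8,-0.22,0],
    [-1.31,6.0,-0.22,0],
    [-1.31,6.08,-0.22,0],
    [-1.31,6.08,-0.22,0]
  ]
}}

```text
time: 2.28
ee_pos: [0.5137, 0.2239, 0.2281]
eef_rot: [-0.482, 0.517, -0.517, 0.483]
wrist_force: [0.5, -0.7, 0.3]
width: 0.997
```

Run:
```python
from h import *
s=snap('wrist','w2.png');o=sensors.get_obs();print(o['ee_pos'],yaw_of(o),o['wrist_force'])
s=snap('scene','s2.png');cv2.imwrite('pics/s2c.png',cv2.resize(s['frame'][150:300,220:370],None,fx=4,fy=4,interpolation=cv2.INTER_CUBIC))
```

```text
[0.51403765 0.223719   0.22861761] -93.98276394191019 [ 0.71739565 -0.19308442  0.30080755]
```

View pics/w2.png

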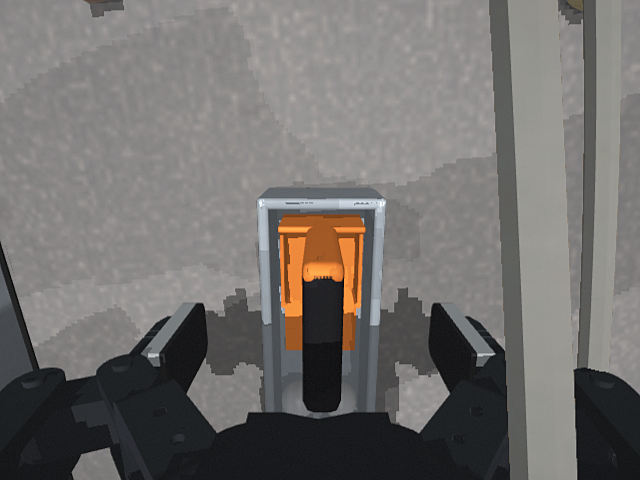

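View pics/s2c.png

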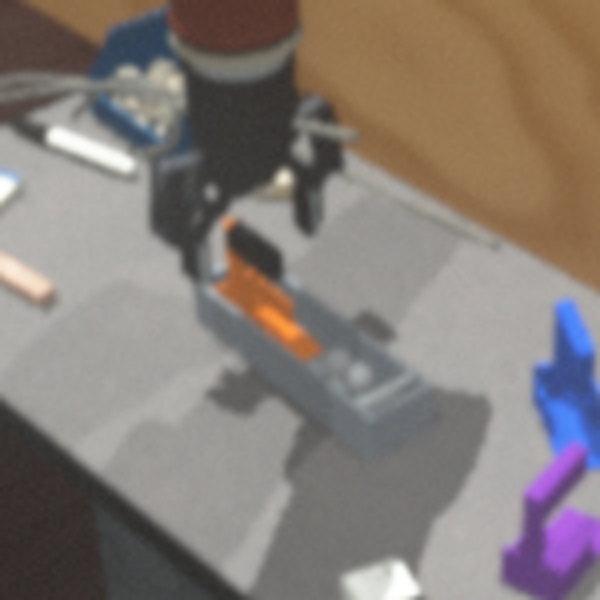

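The bar (322, 280–410) lies centred between the fingers. Closing.

Emit:
{"fn": "apply_moves", "kwargs": {
  "gripper": 0,
  "increments": [
    [0,0,0.05,0],
    [0,0,0.05,0],
    [0,0,0.05,0],
    [0,0,0.05,0],
    [0,0,0.05,0],
    [0,0,0.05,0],
    [0,0,0.05,0],
    [0,0,0.05,0]
  ]
}}

```text
time: 3.05
ee_pos: [0.5152, 0.2231, 0.2279]
eef_rot: [0.482, -0.517, 0.517, -0.482]
wrist_force: [1.0, 0.2, 1.5]
width: 0.152
```

Emit:
{"fn": "apply_moves", "kwargs": {
  "increments": [
    [0.1,0,0,0],
    [0.3,0,0,0],
    [0.6,0,0,0],
    [0.9,0,0,0],
    [1.2,0,0,0],
    [1.5,0,0,0],
    [1.75,0,0,0],
    [1.95,0,0,0],
    [2.1,0,0,0],
    [2.2,0,0,0]
  ]
}}

```text
time: 3.88
ee_pos: [0.5113, 0.1676, 0.2279]
eef_rot: [0.482, -0.517, 0.517, -0.482]
wrist_force: [1.0, 6.8, 9.7]
width: 0.154
```

Run:
```python
from h import *
s=snap('top','t3.png');o=sensors.get_obs();print(o['ee_pos'],yaw_of(o),o['wrist_force'])
cv2.imwrite('pics/t3c.png',cv2.resize(s['frame'][200:300,210:335],None,fx=6,fy=6,interpolation=cv2.INTER_CUBIC))
s=snap('scene','s3.png');cv2.imwrite('pics/s3c.png',cv2.resize(s['frame'][150:300,220:370],None,fx=4,fy=4,interpolation=cv2.INTER_CUBIC))
```

```text
[0.51127282 0.16724282 0.22786527] -94.05898961526921 [1.18105907 2.47452815 5.45161576]
```

View pics/t3c.png

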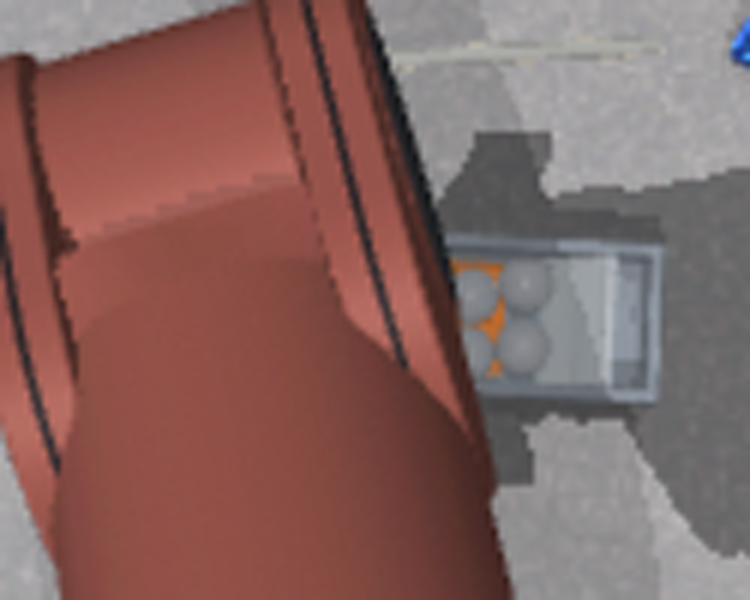

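View pics/s3c.png

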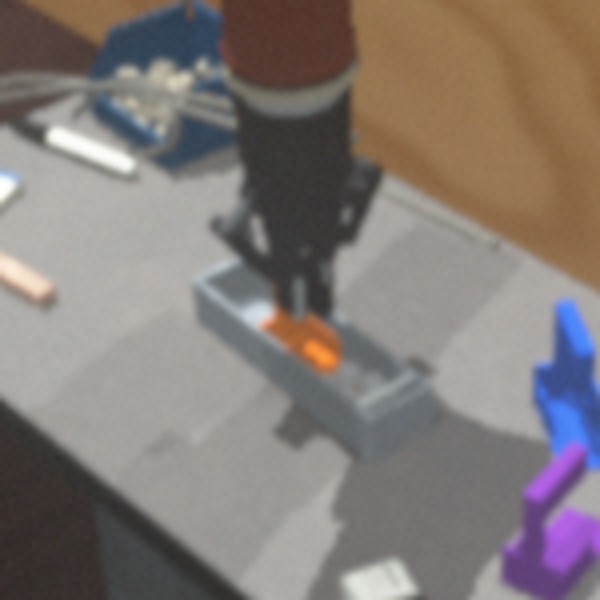

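Two balls are already on the orange pan at (470,295) and (475,350), and the front pair is at the lip. I advance slowly towards the foot of the ramp.

Emit:
{"fn": "apply_moves", "kwargs": {
  "increments": [
    [0.08,0,0,0],
    [0.16,0,0,0],
    [0.24,0,0,0],
    [0.32,0,0,0],
    [0.4,0,0,0]
  ]
}}

```text
time: 4.4
ee_pos: [0.5106, 0.1585, 0.228]
eef_rot: [0.482, -0.517, 0.517, -0.483]
wrist_force: [2.0, 2.2, -0.8]
width: 0.152
```

Run:
```python
from h import *
s=snap('top','t4.png');o=sensors.get_obs();print(o['ee_pos'],yaw_of(o),o['wrist_force'])
cv2.imwrite('pics/t4c.png',cv2.resize(s['frame'][220:290,260:335],None,fx=8,fy=8,interpolation=cv2.INTER_CUBIC))
```

```text
[0.51061937 0.15796817 0.22790787] -94.01447699719996 [1.397857   2.58802116 5.09006238]
```

View pics/t4c.png

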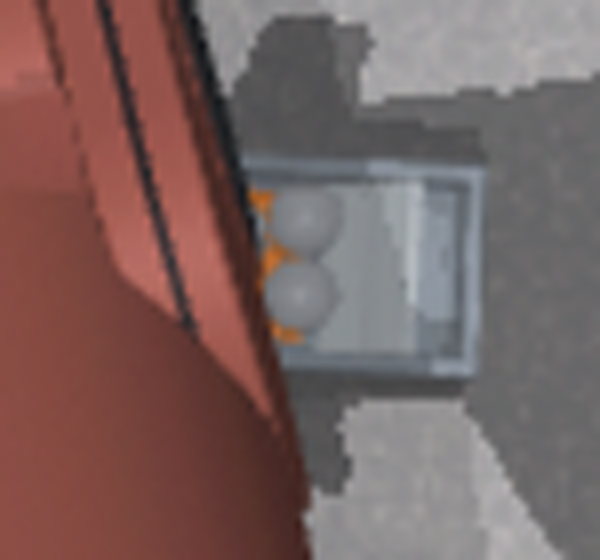

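Emit:
{"fn": "apply_moves", "kwargs": {
  "increments": [
    [0.1,0,0,0],
    [0.18,0,0,0],
    [0.2,0,0,0],
    [0.26,-0.1,0,0],
    [0.34,-0.25,0,0],
    [0.45,-0.4,0,0],
    [0.56,-0.55,0,0],
    [0.66,-0.7,0,0],
    [0.77,-0.85,0,0],
    [0.87,-1.0,0,0],
    [0.97,-1.15,0,0],
    [1.07,-1.3,0,0],
    [1.18,-1.45,0,0],
    [1.27,-1.57,0,0],
    [1.3,-1.64,0,0]
  ]
}}

```text
time: 5.7
ee_pos: [0.5077, 0.1246, 0.2681]
eef_rot: [-0.483, 0.517, -0.517, 0.481]
wrist_force: [-0.2, -0.1, -2.7]
width: 0.153
```

Run:
```python
from h import *
s=snap('top','t5.png');o=sensors.get_obs();print(o['ee_pos'],yaw_of(o),o['wrist_force'])
cv2.imwrite('pics/t5c.png',cv2.resize(s['frame'][220:290,260:335],None,fx=8,fy=8,interpolation=cv2.INTER_CUBIC))
s=snap('scene','s5.png');cv2.imwrite('pics/s5c.png',cv2.resize(s['frame'][190:290,250:370],None,fx=6,fy=6,interpolation=cv2.INTER_CUBIC))
```

```text
[0.50782542 0.12470013 0.2683902 ] -94.06971991600552 [ 0.30663559  0.25483395 -1.52402166]
```

View pics/t5c.png

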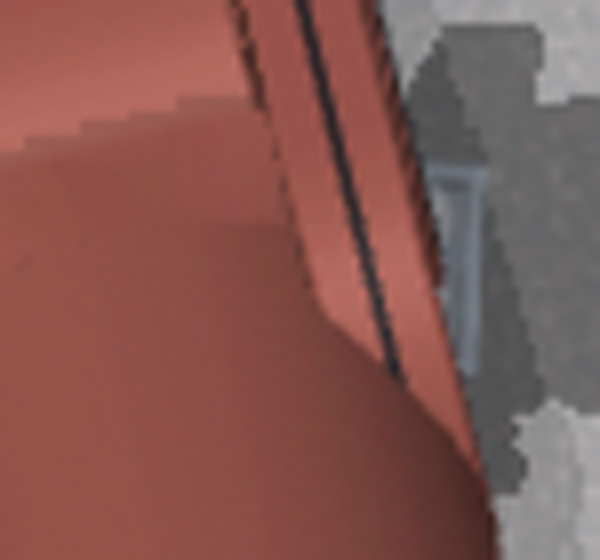

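View pics/s5c.png

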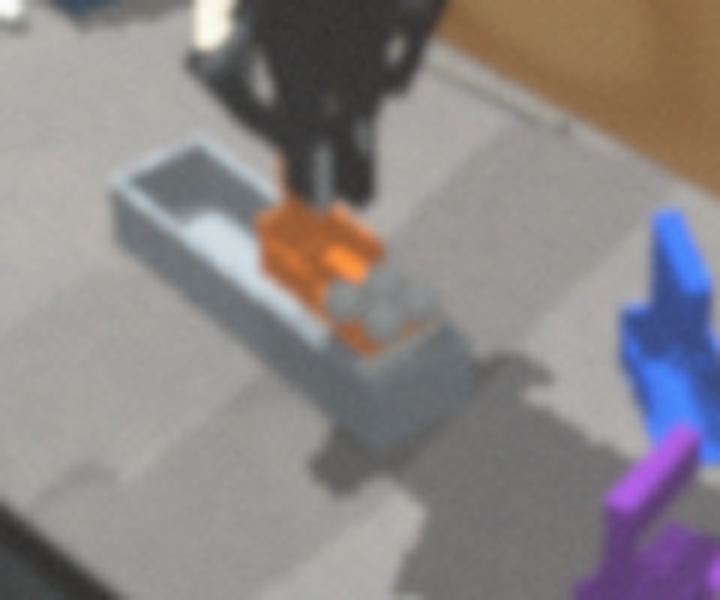

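The scene picture shows a cluster of balls (345–420, 265–320) on the pan at the ramp top. I now tilt the lip up a little by lowering the pan's front onto the top edge of the ramp.

Emit:
{"fn": "apply_moves", "kwargs": {
  "increments": [
    [0,0.08,0,0],
    [0,0.16,0,0],
    [0,0.24,0,0],
    [0,0.32,0,0],
    [0,0.4,0,0]
  ]
}}

```text
time: 6.22
ee_pos: [0.5088, 0.1274, 0.2604]
eef_rot: [-0.481, 0.517, -0.517, 0.484]
wrist_force: [-5.9, 6.8, 17.6]
width: 0.148
```

Run:
```python
from h import *
o=sensors.get_obs();print(o['ee_pos'],yaw_of(o),o['wrist_force'])
s=snap('scene','s6.png');cv2.imwrite('pics/s6c.png',cv2.resize(s['frame'][190:290,250:370],None,fx=6,fy=6,interpolation=cv2.INTER_CUBIC))
```

```text
[0.50882007 0.1274378  0.26041019] -93.95920540974342 [-5.86467067  6.8063314  17.61731649]
```

View pics/s6c.png

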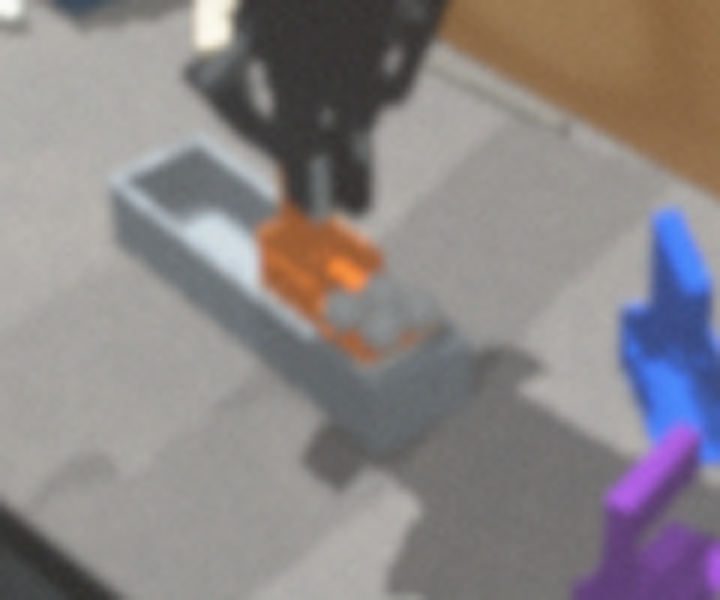

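Emit:
{"fn": "apply_moves", "kwargs": {
  "increments": [
    [0,-0.12,0,0],
    [0,-0.26,0,0],
    [0.04,-0.34,0,0],
    [0.1,-0.38,0,0],
    [0.18,-0.38,0,0],
    [0.28,-0.38,0,0],
    [0.38,-0.38,0,0],
    [0.48,-0.38,0,0],
    [0.58,-0.38,0,0],
    [0.68,-0.36,0,0],
    [0.77,-0.3,0,0],
    [0.84,-0.22,0,0],
    [0.88,-0.12,0,0],
    [0.9,0,0,0],
    [0.9,0.12,0,0]
  ]
}}

```text
time: 7.52
ee_pos: [0.5079, 0.1057, 0.2594]
eef_rot: [-0.48, 0.518, -0.516, 0.485]
wrist_force: [-10.9, 9.3, 35.0]
width: 0.154
```

Run:
```python
from h import *
o=sensors.get_obs();print(o['ee_pos'],yaw_of(o),o['wrist_force'])
s=snap('scene','s7.png');cv2.imwrite('pics/s7c.png',cv2.resize(s['frame'][190:290,250:370],None,fx=6,fy=6,interpolation=cv2.INTER_CUBIC))
```

```text
[0.50785499 0.10565042 0.2593644 ] -93.94851429004619 [-10.85560356   9.31567727  34.97192524]
```

View pics/s7c.png

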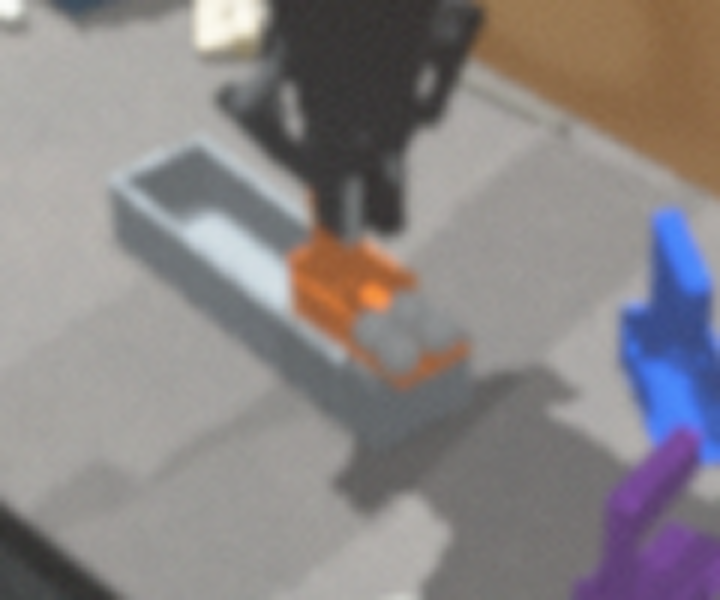

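Emit:
{"fn": "apply_moves", "kwargs": {
  "increments": [
    [-0.06,0,0,0],
    [-0.12,0,0,0],
    [-0.18,0.03,0,0],
    [-0.24,0.06,0,0],
    [-0.3,0.09,0,0]
  ]
}}

```text
time: 7.98
ee_pos: [0.5084, 0.112, 0.2563]
eef_rot: [0.481, -0.517, 0.517, -0.484]
wrist_force: [-3.4, 3.0, 22.3]
width: 0.157
```

Run:
```python
from h import *
o=sensors.get_obs();print(o['ee_pos'],yaw_of(o),o['wrist_force'],o['ft_torque'])
s=snap('scene','s8.png');cv2.imwrite('pics/s8c.png',cv2.resize(s['frame'][190:290,250:370],None,fx=6,fy=6,interpolation=cv2.INTER_CUBIC))
```

```text
[0.50839644 0.11203318 0.25628785] -93.97159186570642 [-3.44996825  3.03856048 22.33667163] [ 0.3440142   1.00790596 -0.05583044]
```

View pics/s8c.png

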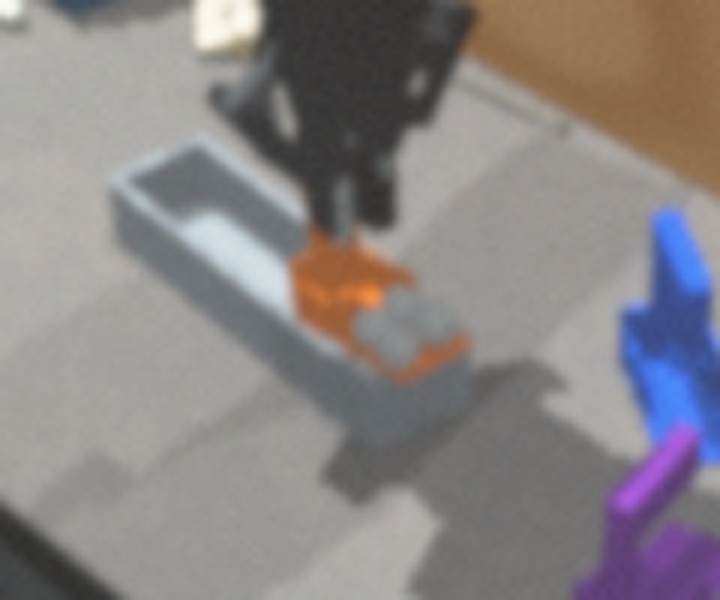

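Emit:
{"fn": "apply_moves", "kwargs": {
  "increments": [
    [-0.05,0.06,0,0],
    [-0.1,0.12,0,0],
    [-0.15,0.18,0,0],
    [-0.15,0.18,0,0]
  ]
}}

```text
time: 8.37
ee_pos: [0.5092, 0.1171, 0.2523]
eef_rot: [0.48, -0.517, 0.517, -0.485]
wrist_force: [-5.2, 7.0, 26.8]
width: 0.152
```

Run:
```python
from h import *
o=sensors.get_obs();print(o['ee_pos'],yaw_of(o),o['wrist_force'],o['ft_torque'])
s=snap('scene','s9.png');cv2.imwrite('pics/s9c.png',cv2.resize(s['frame'][190:290,250:370],None,fx=6,fy=6,interpolation=cv2.INTER_CUBIC))
```

```text
[0.50919978 0.11711807 0.25231772] -93.90141203219733 [-5.20421269  6.963162   26.76234604] [ 0.92037489  1.15270086 -0.16926132]
```

View pics/s9c.png

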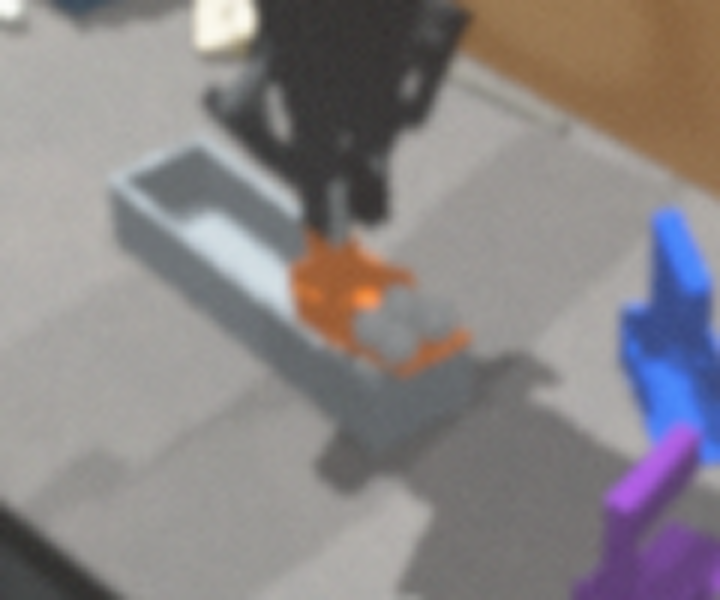

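Tilt is now about 13°, with the balls retained at (355–450, 290–350). I lift gently.

Emit:
{"fn": "apply_moves", "kwargs": {
  "increments": [
    [0,-0.1,0,0],
    [0,-0.3,0,0],
    [0,-0.6,0,0],
    [0,-1.0,0,0],
    [0,-1.4,0,0],
    [0,-1.8,0,0],
    [0,-2.2,0,0],
    [0,-2.5,0,0],
    [0,-2.7,0,0],
    [0,-2.8,0,0],
    [0,-2.8,0,0],
    [0,-2.8,0,0]
  ]
}}

```text
time: 9.42
ee_pos: [0.5073, 0.1146, 0.3187]
eef_rot: [-0.482, 0.517, -0.517, 0.482]
wrist_force: [0.6, 0.1, -2.4]
width: 0.156
```

Run:
```python
from h import *
o=sensors.get_obs();print(o['ee_pos'],yaw_of(o),o['wrist_force'],o['ft_torque'])
s=snap('scene','s10.png');cv2.imwrite('pics/s10c.png',cv2.resize(s['frame'][170:290,250:370],None,fx=5,fy=5,interpolation=cv2.INTER_CUBIC))
s=snap('top','t10.png');cv2.imwrite('pics/t10c.png',cv2.resize(s['frame'][200:300,210:335],None,fx=6,fy=6,interpolation=cv2.INTER_CUBIC))
```

```text
[0.50728322 0.11460401 0.31873032] -94.00995706702456 [ 0.6407207   0.13260266 -2.43032987] [-0.02816501  0.00302879 -0.00525654]
```

View pics/s10c.png

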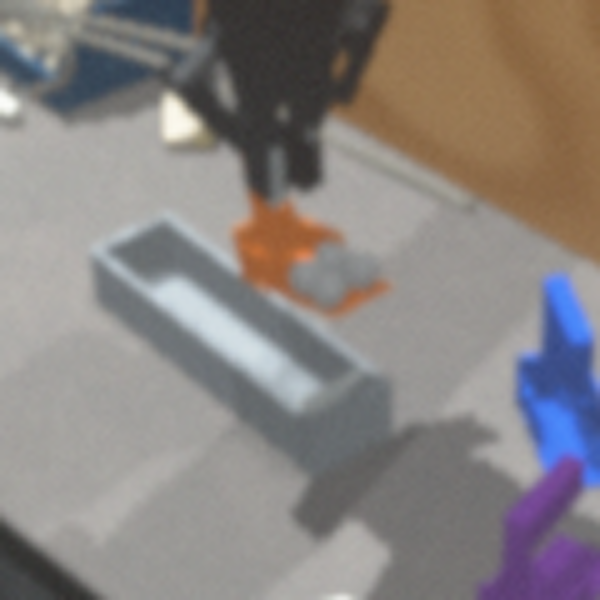

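View pics/t10c.png

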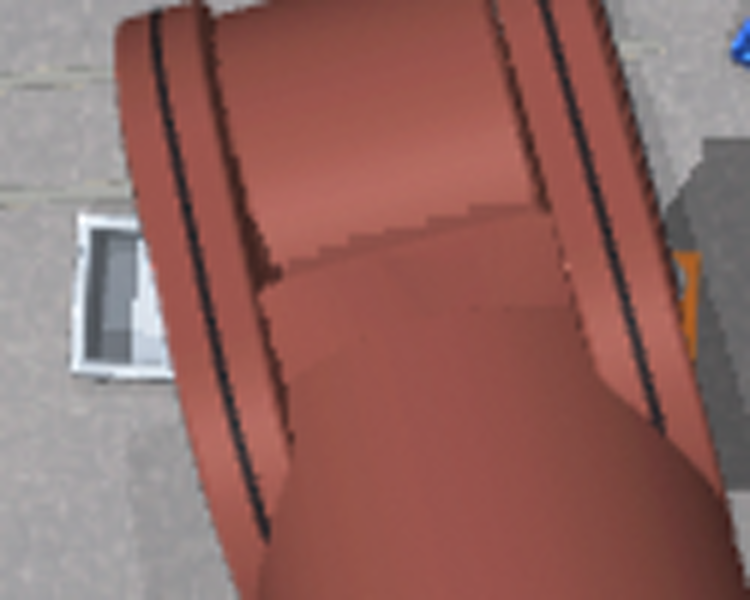

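All four balls seem to be on the pan (300–380, 245–300), the tray is empty, and the weight of about 2.4 N agrees. Next I locate the funnel.

Run:
```python
from h import *
s=load('top0.png');f=s['frame']
F=plane(s,400+261.5/4,155+170/4,.136);print('funnel top view',F)
sc=load('scene0.png');cv2.imwrite('pics/c5.png',cv2.resize(sc['frame'][225:345,380:480],None,fx=5,fy=5,interpolation=cv2.INTER_CUBIC))
# project rim predicted into scene
img=sc['frame'].copy()
big=cv2.resize(img[225:345,380:480],None,fx=5,fy=5,interpolation=cv2.INTER_CUBIC)
for t in np.linspace(0,2*np.pi,40):
    u,v=proj(sc,F+.055*np.array([np.cos(t),np.sin(t),0]));cv2.circle(big,(int((u-380)*5),int((v-225)*5)),2,(0,0,255),-1)
cv2.imwrite('pics/c5.png',big)
K=plane(s,400+290/4,155+478/4,.06);print('knob',K); d=F-K;print(np.linalg.norm(d[:2]),np.degrees(np.arctan2(d[1],d[0])))
```

```text
funnel top view [ 0.59972001 -0.22148951  0.136     ]
knob [ 0.45168135 -0.24968712  0.06      ]
0.15070019847829313 10.784212223871512
```

View pics/c5.png

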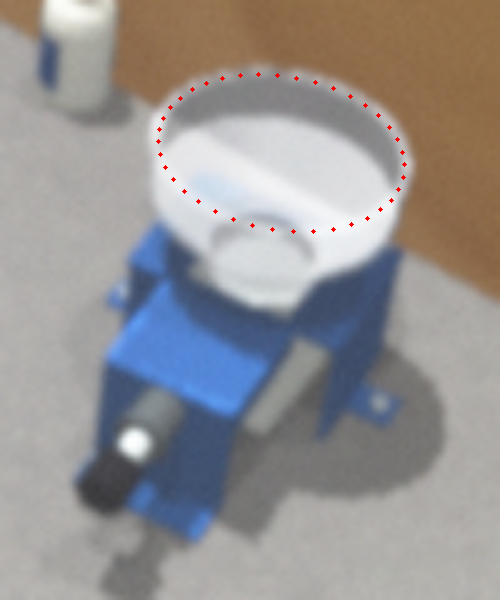

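```bash
python3 - <<'E'
import numpy as np
plan=None
t=np.arange(1,41)/40;s=10*t**3-15*t**4+6*t**5
t2=np.minimum(t/.6,1);r=10*t2**3-15*t2**4+6*t2**5
A=np.stack([11.93*s,-2.65*r,4.59*s],1).round(2)
print(A[:20].tolist());print((A[20:]-A[19]).round(2).tolist())
E
python3 -c "
from h import *
plan([.601,-.191,.385],-94)"
```

```text
[[0.0, -0.0, 0.0], [0.01, -0.01, 0.01], [0.04, -0.04, 0.02], [0.1, -0.09, 0.04], [0.19, -0.17, 0.07], [0.32, -0.27, 0.12], [0.48, -0.4, 0.19], [0.69, -0.56, 0.27], [0.94, -0.73, 0.36], [1.23, -0.92, 0.48], [1.57, -1.12, 0.6], [1.95, -1.32, 0.75], [2.36, -1.53, 0.91], [2.81, -1.73, 1.08], [3.28, -1.92, 1.26], [3.79, -2.09, 1.46], [4.31, -2.25, 1.66], [4.85, -2.38, 1.87], [5.41, -2.48, 2.08], [5.96, -2.56, 2.3]]
[[0.56, -0.05, 0.21], [1.12, -0.08, 0.42], [1.66, -0.09, 0.63], [2.18, -0.09, 0.83], [2.69, -0.09, 1.03], [3.16, -0.09, 1.21], [3.61, -0.09, 1.38], [4.02, -0.09, 1.54], [4.4, -0.09, 1.69], [4.74, -0.09, 1.81], [5.03, -0.09, 1.93], [5.28, -0.09, 2.02], [5.49, -0.09, 2.1], [5.65, -0.09, 2.17], [5.78, -0.09, 2.22], [5.87, -0.09, 2.25], [5.93, -0.09, 2.27], [5.96, -0.09, 2.28], [5.97, -0.09, 2.29], [5.97, -0.09, 2.29]]
yaw -94.01 inc [11.93 -2.66  4.59] spin -0.0
```

Emit:
{"fn": "apply_moves", "kwargs": {
  "increments": [
    [0.01,-0.01,0,0],
    [0.02,-0.02,0.01,0],
    [0.04,-0.04,0.02,0],
    [0.1,-0.09,0.04,0],
    [0.19,-0.17,0.07,0],
    [0.32,-0.27,0.12,0],
    [0.48,-0.4,0.19,0],
    [0.69,-0.56,0.27,0],
    [0.94,-0.73,0.36,0],
    [1.23,-0.92,0.48,0],
    [1.57,-1.12,0.6,0],
    [1.95,-1.32,0.75,0],
    [2.36,-1.53,0.91,0],
    [2.81,-1.73,1.08,0],
    [3.28,-1.92,1.26,0],
    [3.79,-2.09,1.46,0],
    [4.31,-2.25,1.66,0],
    [4.85,-2.38,1.87,0],
    [5.41,-2.48,2.08,0],
    [5.96,-2.56,2.3,0]
  ]
}}

```text
time: 11.18
ee_pos: [0.5546, -0.0398, 0.3836]
eef_rot: [0.482, -0.517, 0.517, -0.482]
wrist_force: [0.3, 0.8, -2.2]
width: 0.153
```

Emit:
{"fn": "apply_moves", "kwargs": {
  "increments": [
    [0.56,-0.05,0.21,0],
    [1.12,-0.08,0.42,0],
    [1.66,-0.09,0.63,0],
    [2.18,-0.09,0.83,0],
    [2.69,-0.09,1.03,0],
    [3.16,-0.09,1.21,0],
    [3.61,-0.09,1.38,0],
    [4.02,-0.09,1.54,0],
    [4.4,-0.09,1.69,0],
    [4.74,-0.09,1.81,0],
    [5.03,-0.09,1.93,0],
    [5.28,-0.09,2.02,0],
    [5.49,-0.09,2.1,0],
    [5.65,-0.09,2.17,0],
    [5.78,-0.09,2.22,0],
    [5.87,-0.09,2.25,0],
    [5.93,-0.09,2.27,0],
    [5.96,-0.09,2.28,0],
    [5.97,-0.09,2.29,0],
    [5.97,-0.09,2.29,0]
  ]
}}

```text
time: 12.85
ee_pos: [0.6011, -0.1908, 0.3852]
eef_rot: [-0.482, 0.517, -0.517, 0.482]
wrist_force: [0.3, -0.3, -2.5]
width: 0.154
```

Run:
```python
from h import *
o=sensors.get_obs();print(o['ee_pos'],yaw_of(o),o['wrist_force'],o['ft_torque'])
s=snap('scene','s11.png');cv2.imwrite('pics/s11c.png',cv2.resize(s['frame'][200:320,360:500],None,fx=5,fy=5,interpolation=cv2.INTER_CUBIC))
s=snap('top','t11.png');cv2.imwrite('pics/t11c.png',s['frame'])
```

```text
[ 0.60105159 -0.19075707  0.38523344] -93.99722873425775 [ 0.33980536 -0.31424048 -2.47973802] [0.05146863 0.00212426 0.00581766]
```

View pics/s11c.png

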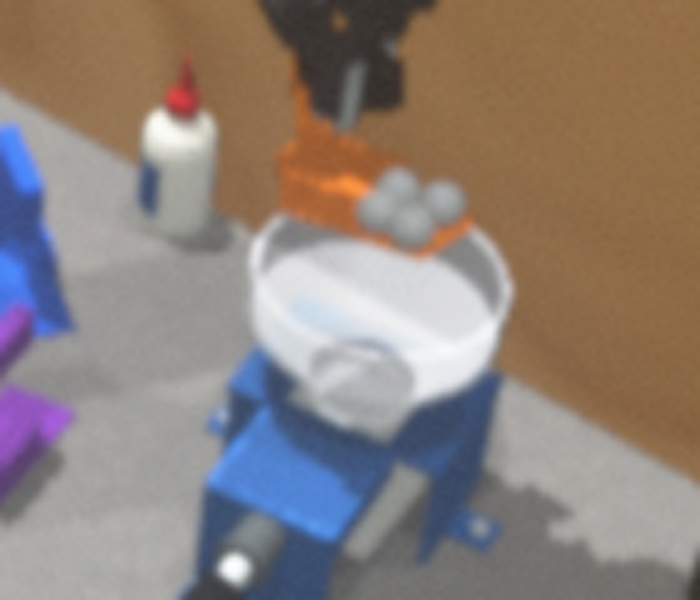

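View pics/t11c.png

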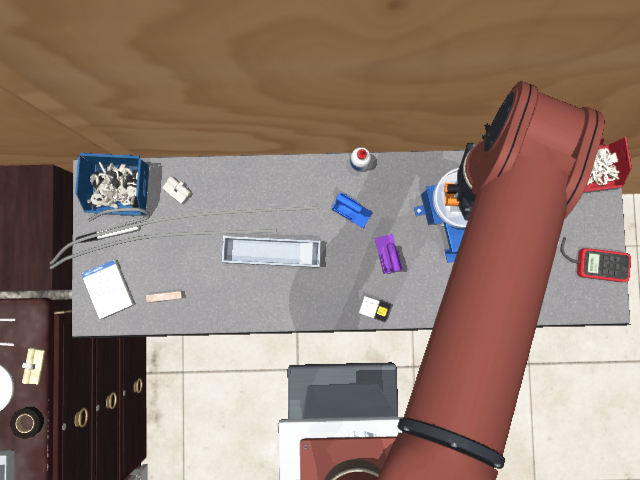

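All four balls (380,205), (400,185), (415,220) and (445,200) are on the pan over the funnel. I check the tilt estimate before lowering.

Run:
```python
from h import *
s=load('s11.png');o=sensors.get_obs();g=o['ee_pos']-[0,0,.155]
h=np.radians(-94);H=np.array([np.cos(h),np.sin(h),0]);N=np.array([-H[1],H[0],0])
img=s['frame'].copy();big=cv2.resize(img[200:320,360:500],None,fx=5,fy=5,interpolation=cv2.INTER_CUBIC)
for th,c in [(8,(255,0,0)),(13,(0,255,0)),(18,(0,0,255))]:
    t=np.radians(th)
    pts=[]
    for x,y,z in [(50,20,-70),(50,-20,-70),(-30,-20,-70),(-30,20,-70),(-30,20,-40),(-30,-20,-40)]:
        X=x*np.cos(t)-z*np.sin(t);Z=x*np.sin(t)+z*np.cos(t)
        u,v=proj(s,g+H*X/1e3+N*y/1e3+np.array([0,0,Z/1e3]));pts.append([(u-360)*5,(v-200)*5])
    cv2.polylines(big,[np.int32(pts)],True,c,1)
cv2.imwrite('pics/s11d.png',big)
```

```text
(no output)
```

View pics/s11d.png

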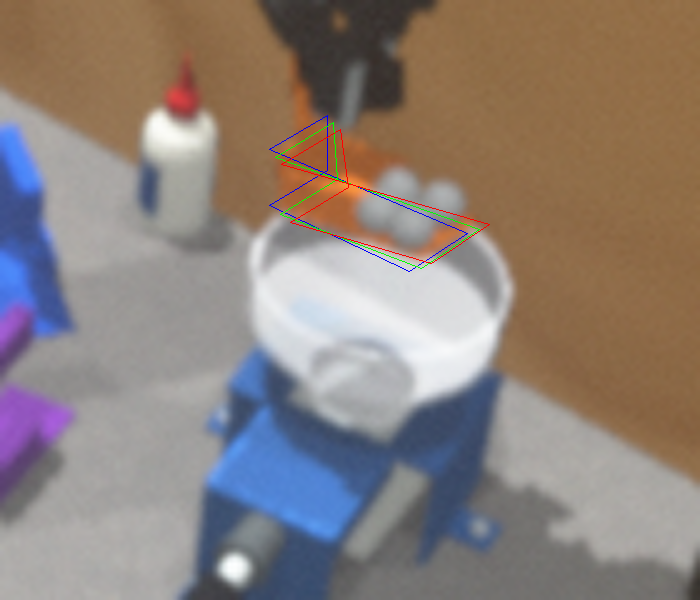

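Emit:
{"fn": "apply_moves", "kwargs": {
  "increments": [
    [0.03,0.1,0,0],
    [0.08,0.3,0,0],
    [0.14,0.6,0,0],
    [0.2,0.9,0,0],
    [0.25,1.2,0,0],
    [0.29,1.5,0,0],
    [0.3,1.75,0,0],
    [0.3,1.92,0,0],
    [0.3,2.0,0,0],
    [0.3,2.04,0,0]
  ]
}}

```text
time: 13.78
ee_pos: [0.6005, -0.1983, 0.3338]
eef_rot: [-0.482, 0.517, -0.517, 0.482]
wrist_force: [-0.3, 0.5, -2.3]
width: 0.154
```

Run:
```python
from h import *
o=sensors.get_obs();print(o['ee_pos'],yaw_of(o),o['wrist_force'],o['ft_torque'])
s=snap('scene','s12.png');cv2.imwrite('pics/s12c.png',cv2.resize(s['frame'][200:320,360:500],None,fx=5,fy=5,interpolation=cv2.INTER_CUBIC))
```

```text
[ 0.60048458 -0.19834066  0.33383137] -94.00902938229272 [-0.30317908  0.53485383 -2.27087129] [ 0.00874156 -0.02247994 -0.04621706]
```

View pics/s12c.png

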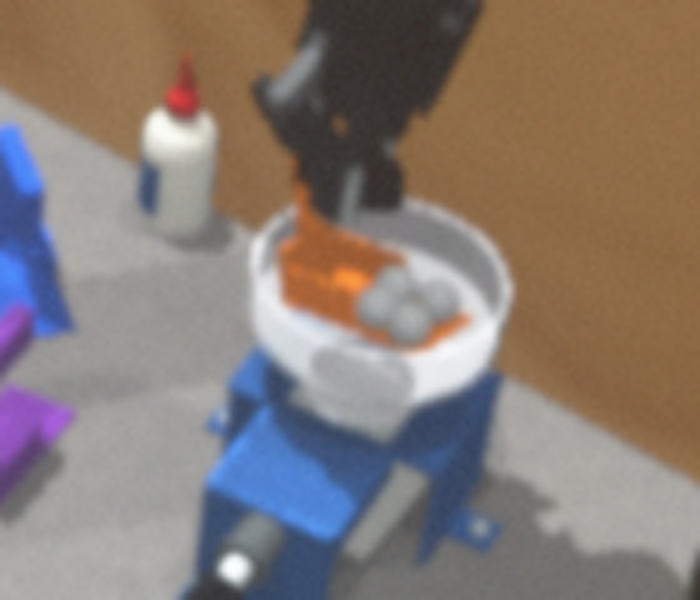

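Emit:
{"fn": "apply_moves", "kwargs": {
  "increments": [
    [0.1,0,0,0],
    [0.2,-0.05,0,0],
    [0.3,-0.13,0,0],
    [0.4,-0.23,0,0],
    [0.5,-0.32,0,0],
    [0.6,-0.4,0,0],
    [0.7,-0.47,0,0],
    [0.8,-0.53,0,0]
  ]
}}

```text
time: 14.5
ee_pos: [0.5999, -0.2157, 0.3476]
eef_rot: [-0.482, 0.518, -0.515, 0.484]
wrist_force: [0.6, 10.2, 0.6]
width: 0.157
```

Run:
```python
from h import *
o=sensors.get_obs();print(o['ee_pos'],yaw_of(o),o['wrist_force'],o['ft_torque'])
s=snap('scene','s13.png');cv2.imwrite('pics/s13c.png',cv2.resize(s['frame'][200:320,360:500],None,fx=5,fy=5,interpolation=cv2.INTER_CUBIC))
```

```text
[ 0.59989043 -0.21569378  0.34762613] -93.86043998070093 [ 0.6151917  10.20888025  0.60301156] [ 2.4676608  -0.08081511 -0.15532467]
```

View pics/s13c.png

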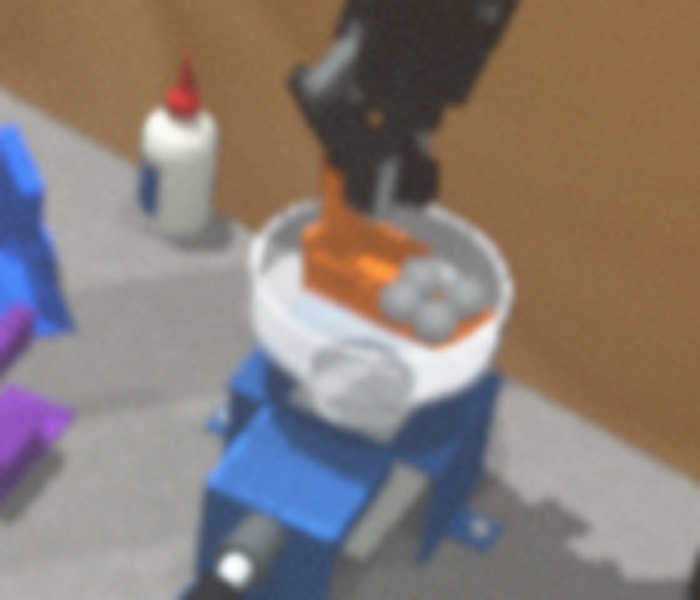

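Emit:
{"fn": "apply_moves", "kwargs": {
  "increments": [
    [0.1,0,0,0],
    [0.2,0,0,0],
    [0.3,-0.03,0,0],
    [0.4,-0.08,0,0],
    [0.5,-0.14,0,0],
    [0.6,-0.2,0,0]
  ]
}}

```text
time: 15.05
ee_pos: [0.5993, -0.2307, 0.3531]
eef_rot: [-0.482, 0.517, -0.516, 0.485]
wrist_force: [2.7, 8.6, -1.5]
width: 0.155
```

Run:
```python
from h import *
o=sensors.get_obs();print(o['ee_pos'],yaw_of(o),o['wrist_force'],o['ft_torque'])
s=snap('scene','s14.png');cv2.imwrite('pics/s14c.png',cv2.resize(s['frame'][200:320,360:500],None,fx=5,fy=5,interpolation=cv2.INTER_CUBIC))
```

```text
[ 0.59931709 -0.23066807  0.35308144] -93.82449436625357 [ 2.69082374  8.6137622  -1.52075247] [ 2.2903379  -0.66413813  0.06426899]
```

View pics/s14c.png

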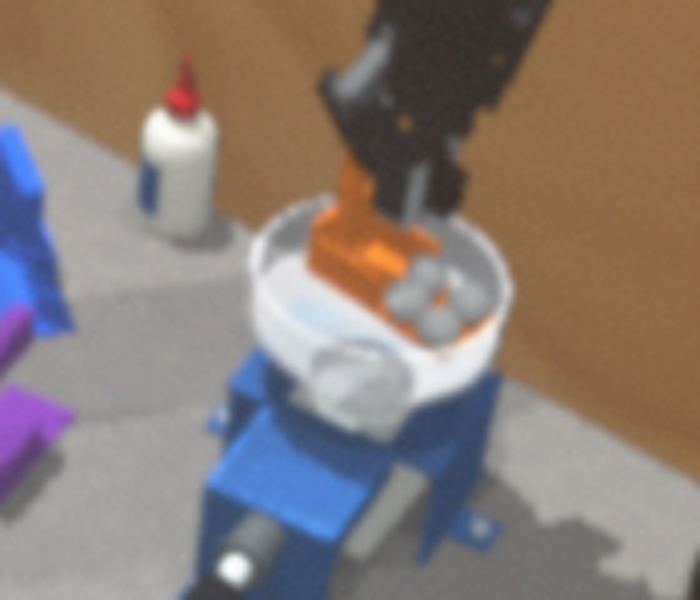

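Emit:
{"fn": "apply_moves", "kwargs": {
  "increments": [
    [0.12,-0.04,0,0],
    [0.24,-0.08,0,0],
    [0.36,-0.12,0,0],
    [0.48,-0.16,0,0],
    [0.6,-0.19,0,0],
    [0.72,-0.22,0,0],
    [0.84,-0.25,0,0],
    [0.96,-0.28,0,0]
  ]
}}

```text
time: 15.77
ee_pos: [0.5975, -0.255, 0.3601]
eef_rot: [-0.481, 0.517, -0.516, 0.484]
wrist_force: [1.0, 9.9, -0.4]
width: 0.153
```

Run:
```python
from h import *
o=sensors.get_obs();print(o['ee_pos'],yaw_of(o),o['wrist_force'],o['ft_torque'])
s=snap('scene','s15.png');cv2.imwrite('pics/s15c.png',cv2.resize(s['frame'][200:320,360:500],None,fx=5,fy=5,interpolation=cv2.INTER_CUBIC))
```

```text
[ 0.59750097 -0.25502798  0.36011142] -93.85679301674949 [ 0.99131873  9.94426361 -0.44861209] [ 2.67202366 -0.62120042 -0.09588779]
```

View pics/s15c.png

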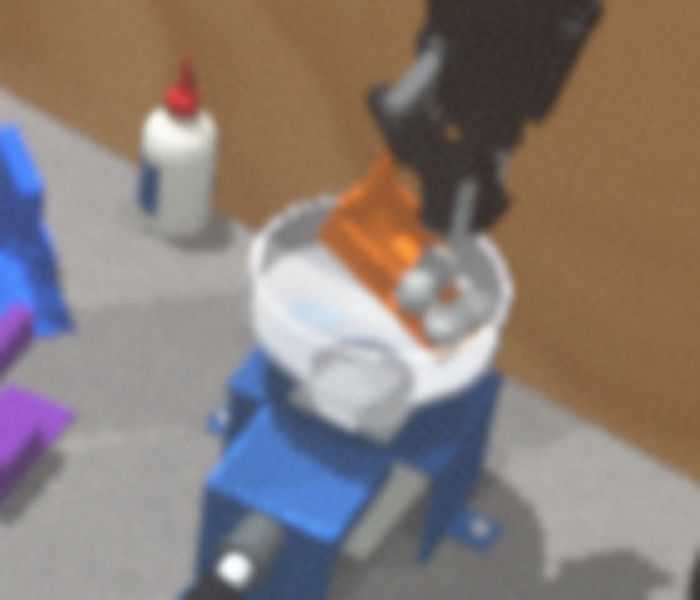

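Pan tilted nose-down with the balls held against the far wall (400–480, 260–330). Pulling back lets them drop.

Emit:
{"fn": "apply_moves", "kwargs": {
  "increments": [
    [-0.3,0,0,0],
    [-0.7,0,0,0],
    [-1.0,0,0,0],
    [-1.2,0,0,0],
    [-1.2,0,0,0],
    [-1.2,0,0,0],
    [-1.2,0,0,0]
  ]
}}

```text
time: 16.4
ee_pos: [0.5983, -0.2277, 0.3596]
eef_rot: [0.482, -0.517, 0.517, -0.482]
wrist_force: [0.3, -0.1, -1.6]
width: 0.153
```

Run:
```python
from h import *
o=sensors.get_obs();print(o['ee_pos'],yaw_of(o),o['wrist_force'],o['ft_torque'])
s=snap('scene','s16.png');cv2.imwrite('pics/s16c.png',cv2.resize(s['frame'][200:320,360:500],None,fx=5,fy=5,interpolation=cv2.INTER_CUBIC))
```

```text
[ 0.59834529 -0.22765939  0.35962547] -94.02619664518073 [ 0.27200163 -0.09657786 -1.61773909] [-0.01761335 -0.0547214  -0.05179731]
```

View pics/s16c.png

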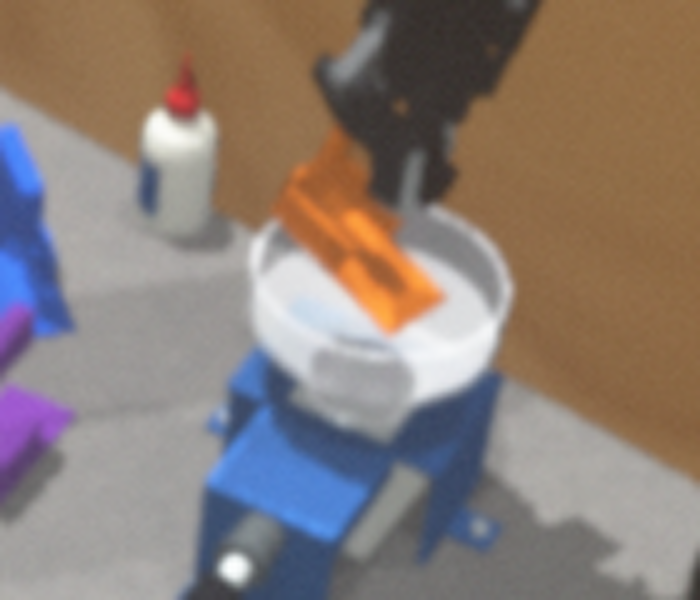

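The pan is empty and all the balls dropped. I lift, look into the funnel, and return to the tray.

Emit:
{"fn": "apply_moves", "kwargs": {
  "increments": [
    [0,-0.4,0,0],
    [0,-1.2,0,0],
    [0,-2.0,0,0],
    [-0.5,-2.6,-0.15,0],
    [-1.3,-2.8,-0.4,0],
    [-2.5,-2.8,-0.75,0],
    [-3.8,-2.8,-1.1,0],
    [-5.2,-2.8,-1.5,0],
    [-6.6,-2.8,-1.95,0],
    [-8.0,-2.8,-2.35,0],
    [-9.4,-2.8,-2.75,0],
    [-10.8,-2.8,-3.15,0],
    [-12.1,-2.8,-3.55,0],
    [-13.3,-2.8,-3.9,0],
    [-14.3,-2.8,-4.2,0],
    [-15.1,-2.6,-4.45,0],
    [-15.5,-2.2,-4.55,0],
    [-15.6,-1.6,-4.57,0],
    [-15.6,-1.0,-4.57,0],
    [-15.6,-0.8,-4.57,0]
  ]
}}

```text
time: 18.12
ee_pos: [0.5115, 0.1687, 0.3773]
eef_rot: [-0.483, 0.517, -0.517, 0.481]
wrist_force: [-0.8, 1.0, -2.4]
width: 0.157
```

Run:
```python
from h import *
o=sensors.get_obs();print(o['ee_pos'],yaw_of(o),o['wrist_force'],o['ft_torque'])
s=snap('scene','s17.png');cv2.imwrite('pics/s17c.png',cv2.resize(s['frame'][130:330,220:500],None,fx=2.8,fy=2.8,interpolation=cv2.INTER_CUBIC))
s=snap('top','t17.png');cv2.imwrite('pics/t17c.png',cv2.resize(s['frame'][155:295,400:510],None,fx=4,fy=4,interpolation=cv2.INTER_CUBIC))
plan([.5113,.170,.30],-94)
```

```text
[0.51151636 0.16873525 0.37732914] -94.06078666736845 [-0.8461909   0.98191201 -2.36044217] [-0.0387073   0.08828594 -0.01083651]
yaw -94.11 inc [-0.06  3.14 -0.02] spin -0.02
```

View pics/s17c.png

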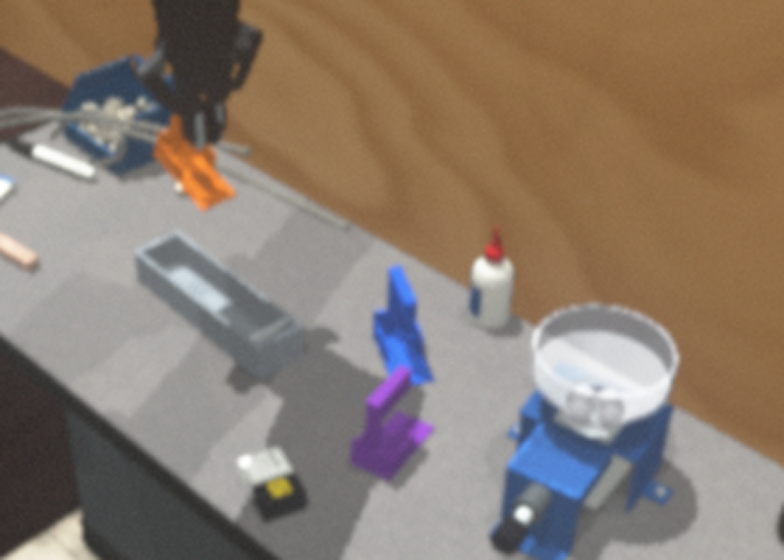

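View pics/t17c.png

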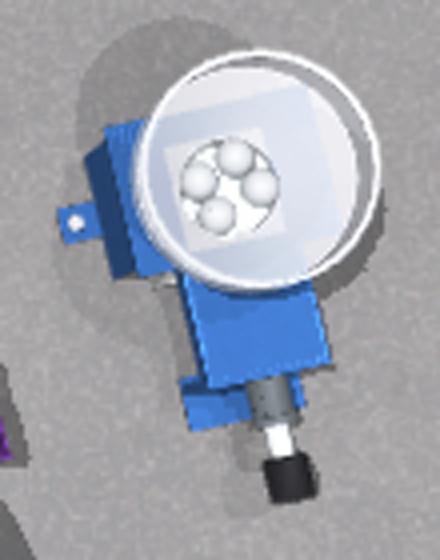

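Four balls sit in the throat (197–260, 157–215). I lower the scoop into the tray.

Emit:
{"fn": "apply_moves", "kwargs": {
  "increments": [
    [0,0.2,0,0],
    [0,0.7,0,0],
    [-0.03,1.4,0,0],
    [-0.06,2.2,0,0],
    [-0.06,3.0,0,0],
    [-0.06,3.7,0,0],
    [-0.06,4.2,0,0],
    [-0.06,4.5,0,0],
    [-0.06,4.6,0,0],
    [-0.06,4.6,0,0]
  ]
}}

```text
time: 19.05
ee_pos: [0.5121, 0.171, 0.2646]
eef_rot: [0.482, -0.517, 0.517, -0.482]
wrist_force: [-0.4, -0.1, -0.2]
width: 0.152
```

Run:
```python
from h import *
o=sensors.get_obs();print(o['ee_pos'],yaw_of(o),o['wrist_force'],o['ft_torque'])
s=snap('scene','s18.png');cv2.imwrite('pics/s18c.png',cv2.resize(s['frame'][170:290,250:370],None,fx=5,fy=5,interpolation=cv2.INTER_CUBIC))
s=snap('wrist','w18.png')
```

```text
[0.5121314  0.17099087 0.26463125] -94.03712167629574 [-0.41440345 -0.0815963  -0.23318467] [0.00899332 0.00866086 0.02186773]
```

View pics/s18c.png

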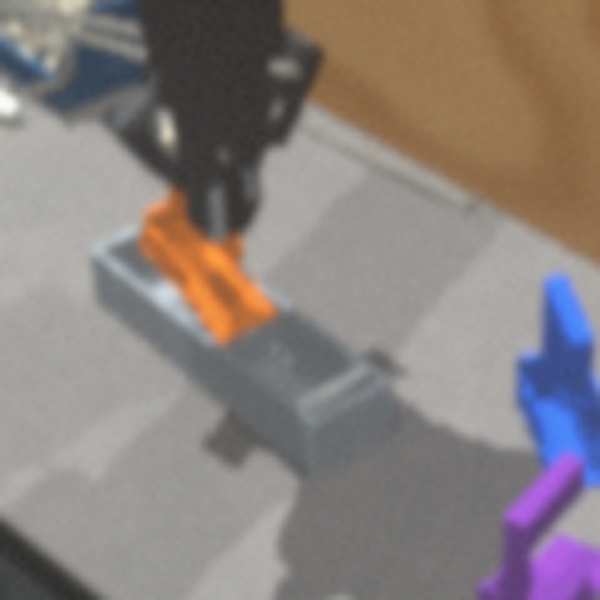

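View pics/w18.png

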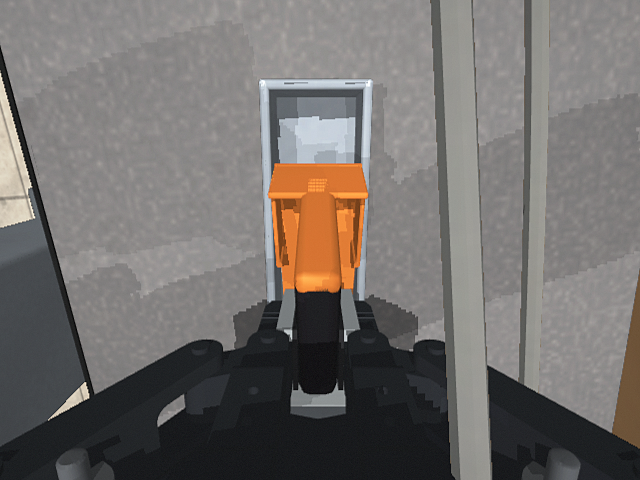

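Emit:
{"fn": "apply_moves", "kwargs": {
  "increments": [
    [0,0.15,0,0],
    [0,0.35,0,0],
    [0,0.5,0,0],
    [0,0.6,0,0],
    [0,0.7,0,0],
    [0,0.8,0,0]
  ]
}}

```text
time: 19.65
ee_pos: [0.5119, 0.1712, 0.2442]
eef_rot: [0.482, -0.517, 0.517, -0.482]
wrist_force: [-0.5, -0.1, 0.2]
width: 0.153
```

Run:
```python
from h import *
o=sensors.get_obs();print(o['ee_pos'],yaw_of(o),o['wrist_force'],o['ft_torque'])
```

```text
[0.51187135 0.1711735  0.24417203] -94.01280327084571 [-0.4835742  -0.0690026   0.19284949] [ 0.02541699 -0.03400905  0.01009445]
```

Emit:
{"fn": "apply_moves", "kwargs": {
  "increments": [
    [0,0.1,0,0],
    [0,0.2,0,0],
    [-0.1,0.3,0,0],
    [-0.22,0.4,0,0],
    [-0.34,0.48,0,0],
    [-0.46,0.55,0,0],
    [-0.58,0.61,0,0]
  ]
}}

```text
time: 20.23
ee_pos: [0.5135, 0.1862, 0.2308]
eef_rot: [-0.482, 0.517, -0.517, 0.483]
wrist_force: [-5.6, -0.7, 15.8]
width: 0.155
```

Run:
```python
from h import *
o=sensors.get_obs();print(o['ee_pos'],yaw_of(o),o['wrist_force'],o['ft_torque'])
s=snap('scene','s19.png');cv2.imwrite('pics/s19c.png',cv2.resize(s['frame'][170:290,250:370],None,fx=5,fy=5,interpolation=cv2.INTER_CUBIC))
```

```text
[0.51348995 0.18618486 0.23078331] -94.01018479091886 [-5.57827835 -0.74387135 15.75475301] [-0.85175223  1.31197197 -0.12132943]
```

View pics/s19c.png

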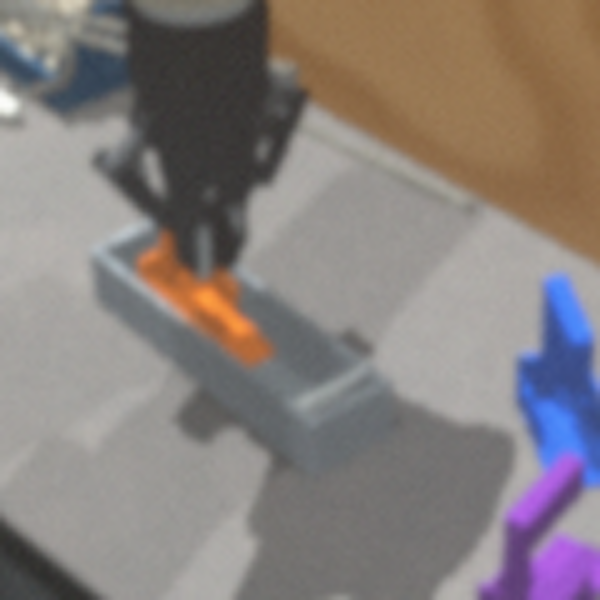

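Emit:
{"fn": "apply_moves", "kwargs": {
  "increments": [
    [-0.12,0.06,0,0],
    [-0.24,0.12,0,0],
    [-0.36,0.17,0,0],
    [-0.48,0.22,0,0],
    [-0.6,0.27,0,0]
  ]
}}

```text
time: 20.7
ee_pos: [0.5144, 0.2005, 0.2234]
eef_rot: [0.482, -0.517, 0.518, -0.482]
wrist_force: [-5.2, -6.5, 25.2]
width: 0.153
```

Run:
```python
from h import *
o=sensors.get_obs();print(o['ee_pos'],yaw_of(o),o['wrist_force'],o['ft_torque'])
s=snap('scene','s20.png');cv2.imwrite('pics/s20c.png',cv2.resize(s['frame'][170:290,250:370],None,fx=5,fy=5,interpolation=cv2.INTER_CUBIC))
s=snap('wrist','w20.png')
```

```text
[0.51443276 0.20050106 0.22341062] -94.02460354842889 [-5.23464134 -6.48295152 25.19516421] [-2.33846404  1.25756464 -0.06429716]
```

View pics/s20c.png

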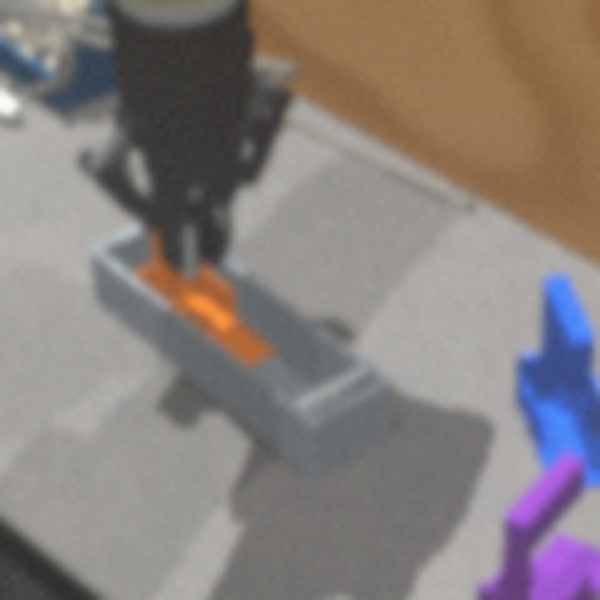

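View pics/w20.png

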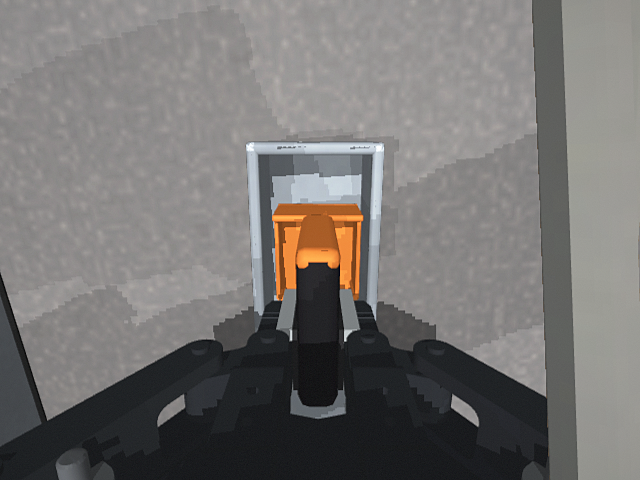

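Emit:
{"fn": "apply_moves", "kwargs": {
  "increments": [
    [-0.15,0.05,0,0],
    [-0.25,0.08,0,0],
    [-0.25,0.02,0,0],
    [-0.2,-0.08,0,0],
    [-0.15,-0.12,0,0],
    [-0.15,-0.12,0,0]
  ]
}}

```text
time: 21.3
ee_pos: [0.5141, 0.2044, 0.2255]
eef_rot: [-0.482, 0.517, -0.517, 0.482]
wrist_force: [0.6, -0.9, -1.2]
width: 0.154
```

Emit:
{"fn": "apply_moves", "kwargs": {
  "gripper": 1,
  "increments": [
    [0,0,0,0],
    [0,0,0,0],
    [0,0,0,0],
    [0,0,0,0],
    [0,0,0,0],
    [0,0,0,0],
    [0,0,0,0],
    [0,0,0,0]
  ]
}}

```text
time: 21.97
ee_pos: [0.5142, 0.2044, 0.2255]
eef_rot: [0.482, -0.517, 0.517, -0.482]
wrist_force: [0.1, -0.2, 0.3]
width: 1.002
```

Run:
```python
from h import *
o=sensors.get_obs();print(o['ee_pos'],yaw_of(o),o['wrist_force'],o['ft_torque'])
s=snap('scene','s21.png');cv2.imwrite('pics/s21c.png',cv2.resize(s['frame'][170:290,250:370],None,fx=5,fy=5,interpolation=cv2.INTER_CUBIC))
s=snap('wrist','w21.png')
```

```text
[0.51420604 0.20437    0.22547072] -94.01132074015322 [ 0.09859726 -0.16271885  0.27563677] [-0.01187115 -0.00072884 -0.02166131]
```

View pics/s21c.png

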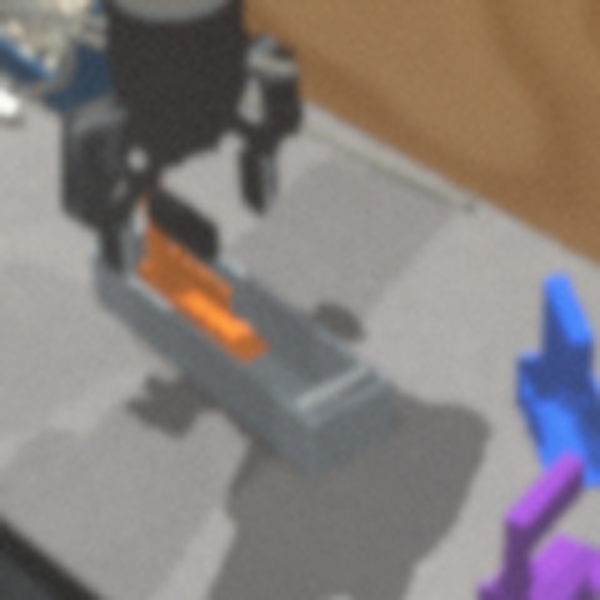

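View pics/w21.png

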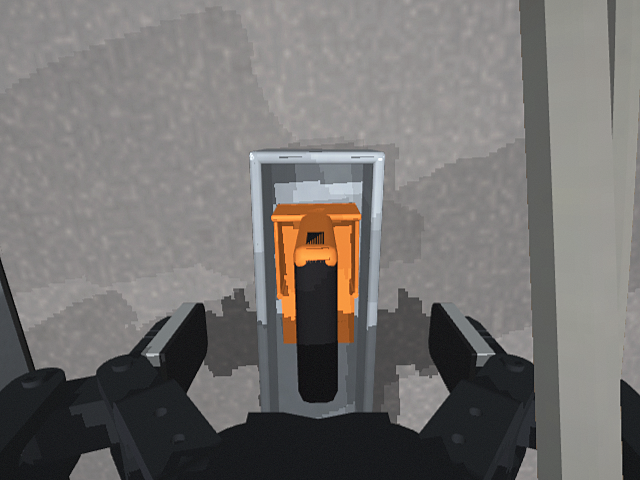

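The scoop stands upright in the tray (bar at (318,330)), released. I lift off and go over the knob.

Emit:
{"fn": "apply_moves", "kwargs": {
  "increments": [
    [0,-0.4,0,0],
    [0,-1.4,0,0],
    [0,-2.7,0,0],
    [0,-4.0,0,0],
    [0,-5.2,0,0],
    [0,-6.0,0,0],
    [0,-6.2,0,0]
  ]
}}

```text
time: 22.65
ee_pos: [0.515, 0.2043, 0.3853]
eef_rot: [0.48, -0.517, 0.518, -0.484]
wrist_force: [1.0, -0.6, 1.1]
width: 1.004
```

Emit:
{"fn": "apply_moves", "kwargs": {
  "increments": [
    [0.3,0,0,0.2],
    [1.0,0,-0.1,0.8],
    [2.0,0,-0.15,1.6],
    [3.2,0,-0.2,2.6],
    [4.5,0,-0.3,3.7],
    [5.8,0,-0.4,4.8],
    [7.1,0,-0.5,5.9],
    [8.4,0,-0.6,7.0],
    [9.7,0,-0.65,8.0],
    [11.0,0,-0.75,9.0],
    [12.3,0,-0.85,10.1],
    [13.6,0,-0.9,11.2],
    [14.9,0,-1.0,12.3],
    [16.1,0,-1.1,13.3],
    [17.1,0.3,-1.15,14.2],
    [17.8,0.8,-1.2,14.8],
    [18.2,1.4,-1.23,15.0],
    [18.3,1.75,-1.23,15.04],
    [18.3,1.8,-1.23,15.04],
    [18.3,1.8,-1.23,15.04]
  ]
}}

```text
time: 24.32
ee_pos: [0.4512, -0.2492, 0.3346]
eef_rot: [-0.067, 0.704, -0.704, 0.066]
wrist_force: [0.2, 0.5, -0.4]
width: 0.997
```

Run:
```python
from h import *
o=sensors.get_obs();print(o['ee_pos'],yaw_of(o),o['wrist_force'],o['qpos'].round(2))
s=snap('wrist','w22.png')
s=snap('top','t22.png')
```

```text
[ 0.45120159 -0.24919713  0.33456947] -169.184863303519 [ 0.20321618  0.47785418 -0.44655737] [-0.38  0.13  0.87  1.91 -0.11  1.15 -0.85]
```

View pics/w22.png

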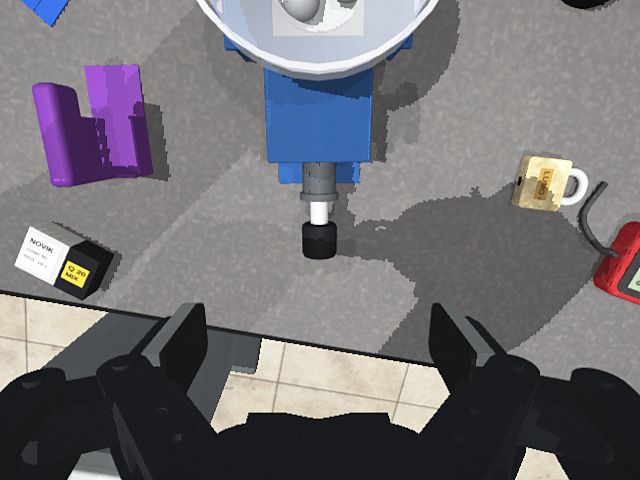

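View pics/t22.png

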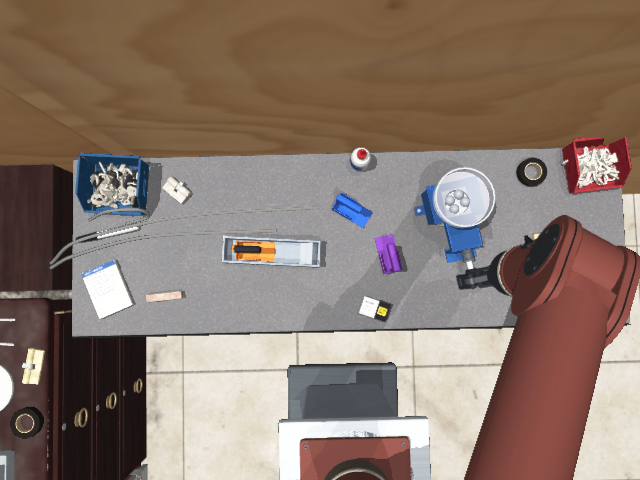

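The wrist picture shows the knob (302–336, 222–259), the white rod above it, and the tube mouth at about (319,200). The axis is aligned with the image.

Run:
```python
from h import *
s=load('w22.png')
for u,v,z in [(319,222,.06),(319,258,.06),(319,240,.06),(319.5,200,.066)]:
    print(u,v,plane(s,u,v,z).round(4))
k=(plane(s,319,222,.06)+plane(s,319,258,.06))/2;print(k)
plan([k[0],k[1],.208],-169.2)
```

```text
319 222 [ 0.4642 -0.247   0.06  ]
319 258 [ 0.4395 -0.2518  0.06  ]
319 240 [ 0.452  -0.2494  0.06  ]
319.5 200 [ 0.4798 -0.2444  0.066 ]
[ 0.45185676 -0.24942315  0.06      ]
yaw -169.12 inc [0.   5.11 0.02] spin 0.02
```

Emit:
{"fn": "apply_moves", "kwargs": {
  "increments": [
    [0,0.3,0,0],
    [0,1.0,0,0],
    [0,1.9,0,0],
    [0,2.8,0,0],
    [0,3.6,0,0],
    [0,4.3,0,0],
    [0,4.8,0,0],
    [0,5.0,0,0],
    [0,5.05,0,0]
  ]
}}

```text
time: 25.17
ee_pos: [0.4515, -0.2496, 0.2086]
eef_rot: [-0.067, 0.704, -0.704, 0.066]
wrist_force: [-1.0, -0.1, 0.5]
width: 1.002
```

Emit:
{"fn": "apply_moves", "kwargs": {
  "gripper": 0,
  "increments": [
    [0,0,0,0],
    [0,0,0,0],
    [0,0,0,0],
    [0,0,0,0],
    [0,0,0,0],
    [0,0,0,0],
    [0,0,0,0],
    [0,0,0,0]
  ]
}}

```text
time: 25.83
ee_pos: [0.4517, -0.2499, 0.2099]
eef_rot: [-0.066, 0.704, -0.704, 0.067]
wrist_force: [-1.5, 1.4, 5.7]
width: 0.262
```

Run:
```python
from h import *
o=sensors.get_obs();print(o['ee_pos'],yaw_of(o),o['wrist_force'],o['width'])
s=snap('wrist','w23.png')
```

```text
[ 0.45172606 -0.24990924  0.209856  ] -169.2001518282892 [-1.51240993  1.38688096  5.68236186] 0.2622644348297582
```

View pics/w23.png

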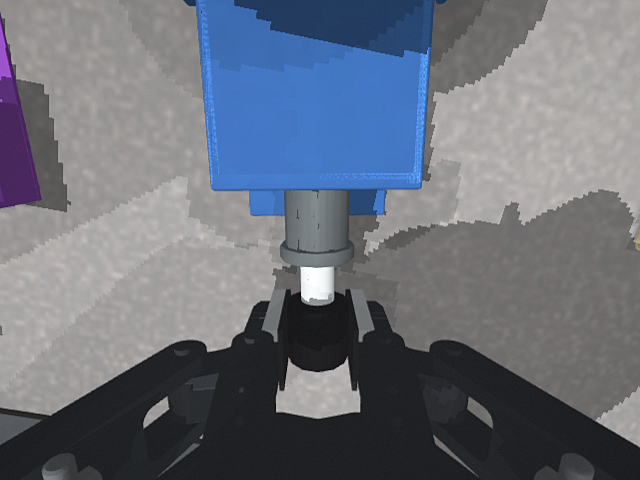

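The knob (290–350, 295–370) is between the pads. I pull out along the rod.

Emit:
{"fn": "apply_moves", "kwargs": {
  "increments": [
    [0.05,0,0,0],
    [0.15,0,0,0],
    [0.3,0,0,0],
    [0.5,0,0,0],
    [0.7,0,0,0],
    [0.9,0,0,0],
    [1.1,0,0,0],
    [1.3,0,0,0],
    [1.5,0,0,0],
    [1.7,0,0,0],
    [1.9,0,0,0],
    [2.05,0,0,0],
    [2.15,0,0,0],
    [2.22,0,0,0],
    [2.25,0,0,0],
    [2.25,0,0,0]
  ]
}}

```text
time: 27.22
ee_pos: [0.3981, -0.2602, 0.2101]
eef_rot: [0.065, -0.703, 0.705, -0.069]
wrist_force: [12.0, 0.0, -4.5]
width: 0.259
```

Run:
```python
from h import *
o=sensors.get_obs();print(o['time'],o['ee_pos'],yaw_of(o),o['wrist_force'],o['width'])
s=snap('wrist','w24.png')
s=snap('top','t24.png');cv2.imwrite('pics/t24c.png',cv2.resize(s['frame'][155:305,400:520],None,fx=4,fy=4,interpolation=cv2.INTER_CUBIC))
```

```text
27.2167 [ 0.39810861 -0.26016625  0.21005399] -169.14601043392028 [11.9861945   0.03092645 -4.54082325] 0.25946267736264383
```

View pics/w24.png

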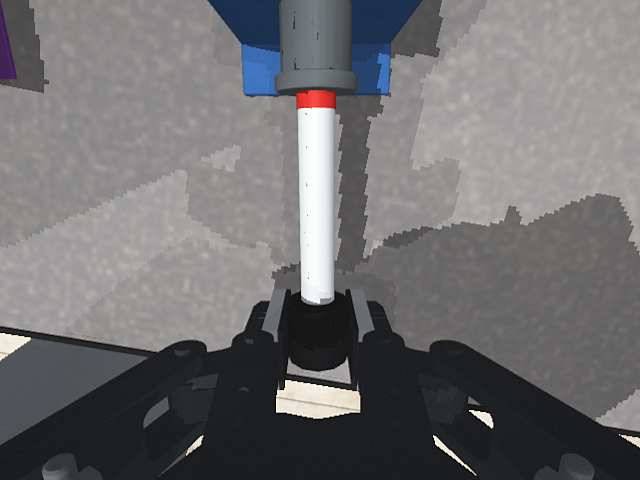

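View pics/t24c.png

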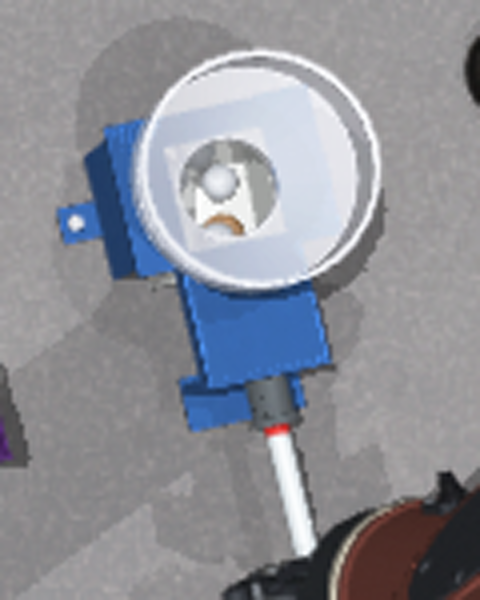

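The red band shows half out at (316,98) and the measured travel is about 54.5 mm. I check the balls in the carton from the other camera.

Emit:
{"fn": "apply_moves", "kwargs": {
  "increments": [
    [0,0,0,0],
    [0,0,0,0],
    [0,0,0,0],
    [0,0,0,0],
    [0,0,0,0],
    [0,0,0,0]
  ]
}}

```text
time: 27.82
ee_pos: [0.3983, -0.2601, 0.21]
eef_rot: [0.065, -0.703, 0.705, -0.069]
wrist_force: [11.7, 1.4, -4.8]
width: 0.259
```

Run:
```python
from h import *
o=sensors.get_obs();print(o['time'],o['ee_pos'],yaw_of(o),o['wrist_force'],o['width'])
s=snap('wrist','w25.png')
s=snap('top','t25.png');a=cv2.resize(s['frame'][180:230,430:480],None,fx=8,fy=8,interpolation=cv2.INTER_CUBIC)
t=cv2.resize(s['frame'][230:272,215:330],None,fx=3.4,fy=3.4,interpolation=cv2.INTER_CUBIC)
c=np.zeros((600,800,3),np.uint8);c[:400,:400]=a;c[400:400+t.shape[0],:t.shape[1]]=t
s=snap('scene','s25.png');b=cv2.resize(s['frame'][225:345,390:470],None,fx=5,fy=5,interpolation=cv2.INTER_CUBIC);c[:600,400:]=b
cv2.imwrite('pics/c25.png',c)
w=s['frame'];ww=cv2.imread('pics/w25.png')
for v in range(84,116,2): print(v,ww[v,316])
```

```text
27.8167 [ 0.39825713 -0.26010407  0.21001369] -169.1407350424167 [11.70591557  1.39508056 -4.7517135 ] 0.25898480084508585
84 [126 123 115]
86 [123 119 113]
88 [50 50 45]
90 [53 53 66]
92 [ 61  67 243]
94 [ 69  74 246]
96 [ 70  75 246]
98 [ 69  74 246]
100 [ 70  75 246]
102 [ 69  75 246]
104 [ 69  76 246]
106 [ 52  60 247]
108 [255 255 249]
110 [254 253 252]
112 [253 253 252]
114 [253 253 252]
```

View pics/c25.png

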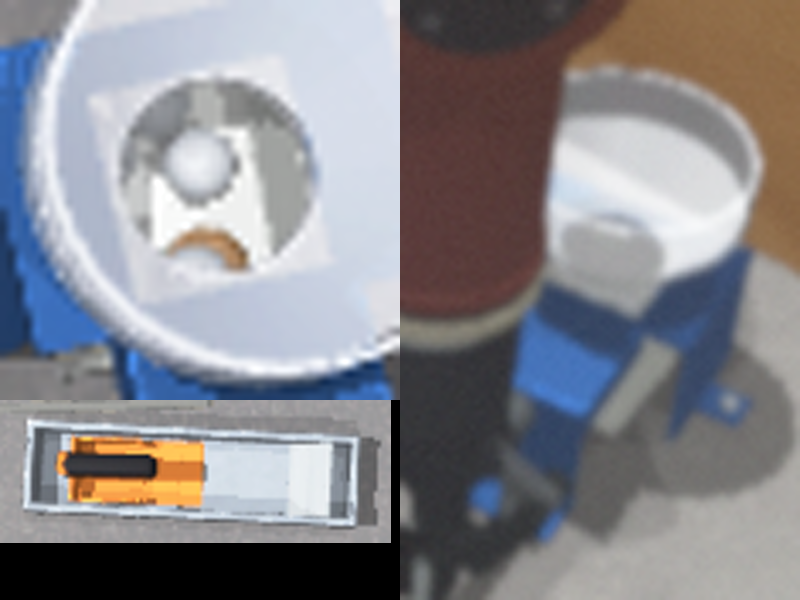

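Run:
```python
from h import *
s=load('t25.png');h=np.radians(10.8);F=np.array([.599,-.2215])
for u,v in [(455,200),(455.2,213)]:
    p=plane(s,u,v,.013)[:2]-F;print([p@[np.cos(h),np.sin(h)],p@[-np.sin(h),np.cos(h)]])
o=sensors.get_obs();d=np.array([.4517,-.2499])-o['ee_pos'][:2];print('pull',np.linalg.norm(d))
for n in ['top0.png','t25.png']:
    f=load(n)['frame'];
    cv2.imwrite('pics/z'+n,f)
d=cv2.absdiff(load('top0.png')['frame'],s['frame']);
for nm,(a,b,c,e) in dict(box=(290,325,352,398),oil=(140,175,345,375),copper=(285,305,140,190)).items(): print(nm,d[a:b,c:e].mean().round(2),d[a:b,c:e].max())
```

```text
[np.float64(0.011772331779945798), np.float64(-0.01276541992727331)]
[np.float64(-0.01575810213277009), np.float64(-0.006777191435104878)]
pull 0.05438333466888156
box 8.6 17
oil 5.98 12
copper 26.18 41
```

View pics/zt25.png

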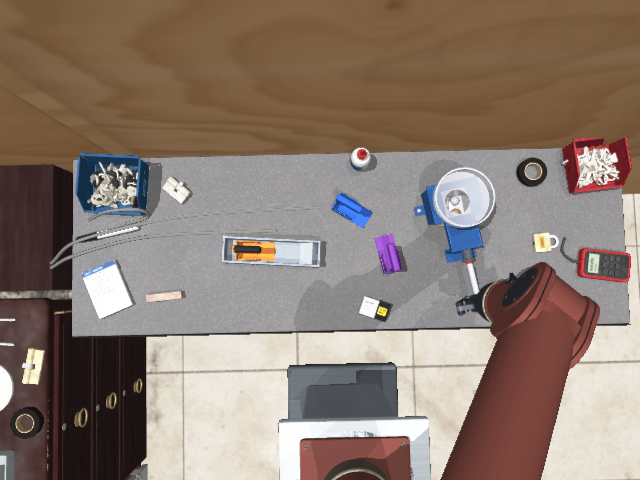

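Both visible balls are within the carton's bounds, the bystanders are in place, the scoop is upright, and the rod is held with a steady 12 N. Handing in.

Run:
```python
from workcell import finish_job
print(finish_job())
```

```text
the job is handed in; nothing more can be done
None
```

I handed the job in at about 28 s of the 72 s limit. It reports no verdict, but every final check I made agreed with the goal.

- **Scooping and tipping:** The orange scoop picked up all four balls. I turned it in the fingers by pushing its lip against the inside of the funnel, and all four dropped in. A picture showed them resting on the shut shutter.
- **Scoop:** It was set back down and released. It stands upright on the tray floor.
- **Draw rod:** It is held at about 54.4 mm of pull-out, with the red band half out. The spring force was steady at about 12 N, and the knob is still gripped.
- **Balls in the carton:** The funnel is empty. Two balls are visible through the throat, both within the carton's bounds. The other two are hidden from the cameras; I saw none on the desk.
- **Bystanders:** The small box, oil bottle and copper bar look unmoved in the before and after top pictures. I only compared them by eye. An image difference over the copper bar was high, which I put down to shadow.

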